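# Line up a gear-case cover with drift pins and bolt it

## Task

The cover plate lies askew on the gear case, so its holes do not line up: push the two long drift pins from the rack fully home through two diagonally opposite corner holes, cover and case together. With both drift pins still in place, fit every bolt from the rack fully home into one of the remaining holes each; then pull both drift pins and stand them fully home in rack holes, leaving the cover flat and lined up on the case, and leave the bearing and the screwdriver on the bench where they are.

Things in the scene. Friction and masses are not known exactly. Their poses are not given: they have to be found in the camera images.
- case: grey gear case, block 160 x 120 x 55 mm high, fixed to the bench, turned up to 0.4 rad; origin at the centre of its underside, x along its length, z up. Six round through holes, 11 mm wide, in two rows of three; the cover seats on 1 mm pads 55 mm above the bench
- cover_mid (a point): loose aluminium cover plate 160 x 120 x 8 mm, 0.36 kg, askew on the case; same six 11 mm holes as the case (x -60, 0, 60, y -40, 40 mm from its centre). Point: centre of its top face, x along its length, z up, 63 mm above the bench when seated. Lifting rib on the centre: 45 mm along x, 14 mm along y, 26 mm high above this point; two flat discs (4 mm) beside it, for looks
- rack: white rack block 110 x 150 x 50 mm high, 0.9 kg, standing loose on the bench, turned up to 0.4 rad; origin at the centre of its underside, y along its 150 mm length, z up. Six square through holes 12 mm wide, in two rows 68 mm apart with 45 mm between neighbours in a row
- case_hole0 (a point): axis of a hole of the case, level with the top of the seated cover (63 mm above the bench), x = -60, y = -40 mm in the case's frame; a corner hole
- case_hole1 (a point): axis of a hole of the case, level with the top of the seated cover (63 mm above the bench), x = -60, y = 40 mm in the case's frame; a corner hole
- case_hole2 (a point): axis of a hole of the case, level with the top of the seated cover (63 mm above the bench), x = 0, y = -40 mm in the case's frame; a middle hole
- case_hole3 (a point): axis of a hole of the case, level with the top of the seated cover (63 mm above the bench), x = 0, y = 40 mm in the case's frame; a middle hole
- case_hole4 (a point): axis of a hole of the case, level with the top of the seated cover (63 mm above the bench), x = 60, y = -40 mm in the case's frame; a corner hole
- case_hole5 (a point): axis of a hole of the case, level with the top of the seated cover (63 mm above the bench), x = 60, y = 40 mm in the case's frame; a corner hole
- rack_hole0 (a point): mouth of a rack hole, on its axis, level with the rack's top face (50 mm above the bench)
- rack_hole1 (a point): mouth of a rack hole, on its axis, level with the rack's top face (50 mm above the bench)
- rack_hole2 (a point): mouth of a rack hole, on its axis, level with the rack's top face (50 mm above the bench)
- rack_hole3 (a point): mouth of a rack hole, on its axis, level with the rack's top face (50 mm above the bench)
- rack_hole4 (a point): mouth of a rack hole, on its axis, level with the rack's top face (50 mm above the bench)
- rack_hole5 (a point): mouth of a rack hole, on its axis, level with the rack's top face (50 mm above the bench)
- drift0_mid (a point): steel drift pin, the longer rod, 92 mm, 0.1 kg, standing in the rack: dark round grip 18 mm thick, 46 mm long; below its shoulder a 46 mm shank, 10 mm thick for the upper 18 mm, then tapering over 28 mm to a 4 mm tip. Point: half-way up, on the axis at the shoulder; z up towards the grip. Home when the shoulder rests on cover or rack
- drift1_mid (a point): steel drift pin, the longer rod, 92 mm, 0.1 kg, standing in the rack: dark round grip 18 mm thick, 46 mm long; below its shoulder a 46 mm shank, 10 mm thick for the upper 18 mm, then tapering over 28 mm to a 4 mm tip. Point: half-way up, on the axis at the shoulder; z up towards the grip. Home when the shoulder rests on cover or rack
- bolt0_mid (a point): steel bolt, the shorter rod, 56 mm, 60 g, just pushed in (no turning): bright round head 18 mm thick, 28 mm high; below its shoulder a shank 9 mm thick, 28 mm long, foot chamfered 1.5 x 4 mm. Point: half-way up, on the axis at the shoulder; z up towards the head. Two to four are present, in any rack holes, home when the shoulder rests on the cover
- bolt1_mid (a point): steel bolt, the shorter rod, 56 mm, 60 g, just pushed in (no turning): bright round head 18 mm thick, 28 mm high; below its shoulder a shank 9 mm thick, 28 mm long, foot chamfered 1.5 x 4 mm. Point: half-way up, on the axis at the shoulder; z up towards the head. Two to four are present, in any rack holes, home when the shoulder rests on the cover
- bolt2_mid (a point): steel bolt, the shorter rod, 56 mm, 60 g, just pushed in (no turning): bright round head 18 mm thick, 28 mm high; below its shoulder a shank 9 mm thick, 28 mm long, foot chamfered 1.5 x 4 mm. Point: half-way up, on the axis at the shoulder; z up towards the head. Two to four are present, in any rack holes, home when the shoulder rests on the cover
- bolt3_mid (a point): steel bolt, the shorter rod, 56 mm, 60 g, just pushed in (no turning): bright round head 18 mm thick, 28 mm high; below its shoulder a shank 9 mm thick, 28 mm long, foot chamfered 1.5 x 4 mm. Point: half-way up, on the axis at the shoulder; z up towards the head. Two to four are present, in any rack holes, home when the shoulder rests on the cover
- bearing_c (a point): loose ball bearing, a steel ring 42 mm across and 14 mm high, lying between the case and the rack, not needed; the point is its centre
- screwdriver_grip (a point): loose screwdriver 160 mm long lying between the case and the rack, not needed; the point is on its handle
Things that resemble listed ones, but are neither listed nor needed, are in the scene too. What is shaped like the part that bears bolt2_mid but pink is not meant.

How it is judged (in metres and radians):
On the way, in this order (a step that is already met when the one before it is completed fails the run):
1. both drift pins are home in diagonally opposite corner holes (((distance between drift0_mid and case_hole0 below 0.004 m and distance between drift1_mid and case_hole5 below 0.004 m) or (distance between drift0_mid and case_hole1 below 0.004 m and distance between drift1_mid and case_hole4 below 0.004 m) or (distance between drift1_mid and case_hole0 below 0.004 m and distance between drift0_mid and case_hole5 below 0.004 m) or (distance between drift1_mid and case_hole1 below 0.004 m and distance between drift0_mid and case_hole4 below 0.004 m))), for 0.2 s.
2. every bolt is home in a hole while both drift pins are still in (((distance between drift0_mid and case_hole0 below 0.004 m and distance between drift1_mid and case_hole5 below 0.004 m) or (distance between drift0_mid and case_hole1 below 0.004 m and distance between drift1_mid and case_hole4 below 0.004 m) or (distance between drift1_mid and case_hole0 below 0.004 m and distance between drift0_mid and case_hole5 below 0.004 m) or (distance between drift1_mid and case_hole1 below 0.004 m and distance between drift0_mid and case_hole4 below 0.004 m)) and (distance between bolt0_mid and case_hole0 below 0.004 m or distance between bolt0_mid and case_hole1 below 0.004 m or distance between bolt0_mid and case_hole2 below 0.004 m or distance between bolt0_mid and case_hole3 below 0.004 m or distance between bolt0_mid and case_hole4 below 0.004 m or distance between bolt0_mid and case_hole5 below 0.004 m) and (distance between bolt1_mid and case_hole0 below 0.004 m or distance between bolt1_mid and case_hole1 below 0.004 m or distance between bolt1_mid and case_hole2 below 0.004 m or distance between bolt1_mid and case_hole3 below 0.004 m or distance between bolt1_mid and case_hole4 below 0.004 m or distance between bolt1_mid and case_hole5 below 0.004 m) and (distance between bolt2_mid and case_hole0 below 0.004 m or distance between bolt2_mid and case_hole1 below 0.004 m or distance between bolt2_mid and case_hole2 below 0.004 m or distance between bolt2_mid and case_hole3 below 0.004 m or distance between bolt2_mid and case_hole4 below 0.004 m or distance between bolt2_mid and case_hole5 below 0.004 m) and (distance between bolt3_mid and case_hole0 below 0.004 m or distance between bolt3_mid and case_hole1 below 0.004 m or distance between bolt3_mid and case_hole2 below 0.004 m or distance between bolt3_mid and case_hole3 below 0.004 m or distance between bolt3_mid and case_hole4 below 0.004 m or distance between bolt3_mid and case_hole5 below 0.004 m)), for 0.2 s.
At the end, for the whole second after the job is handed in: every present bolt home in a hole of cover and case (its point within 4 mm of the seated place), both drift pins home in rack holes (within 5 mm), the cover flat on the case, within 4 mm and 0.05 rad of true ((distance between bolt0_mid and case_hole0 below 0.004 m or distance between bolt0_mid and case_hole1 below 0.004 m or distance between bolt0_mid and case_hole2 below 0.004 m or distance between bolt0_mid and case_hole3 below 0.004 m or distance between bolt0_mid and case_hole4 below 0.004 m or distance between bolt0_mid and case_hole5 below 0.004 m) and (distance between bolt1_mid and case_hole0 below 0.004 m or distance between bolt1_mid and case_hole1 below 0.004 m or distance between bolt1_mid and case_hole2 below 0.004 m or distance between bolt1_mid and case_hole3 below 0.004 m or distance between bolt1_mid and case_hole4 below 0.004 m or distance between bolt1_mid and case_hole5 below 0.004 m) and (distance between bolt2_mid and case_hole0 below 0.004 m or distance between bolt2_mid and case_hole1 below 0.004 m or distance between bolt2_mid and case_hole2 below 0.004 m or distance between bolt2_mid and case_hole3 below 0.004 m or distance between bolt2_mid and case_hole4 below 0.004 m or distance between bolt2_mid and case_hole5 below 0.004 m) and (distance between bolt3_mid and case_hole0 below 0.004 m or distance between bolt3_mid and case_hole1 below 0.004 m or distance between bolt3_mid and case_hole2 below 0.004 m or distance between bolt3_mid and case_hole3 below 0.004 m or distance between bolt3_mid and case_hole4 below 0.004 m or distance between bolt3_mid and case_hole5 below 0.004 m) and (distance between drift0_mid and rack_hole0 below 0.005 m or distance between drift0_mid and rack_hole1 below 0.005 m or distance between drift0_mid and rack_hole2 below 0.005 m or distance between drift0_mid and rack_hole3 below 0.005 m or distance between drift0_mid and rack_hole4 below 0.005 m or distance between drift0_mid and rack_hole5 below 0.005 m) and (distance between drift1_mid and rack_hole0 below 0.005 m or distance between drift1_mid and rack_hole1 below 0.005 m or distance between drift1_mid and rack_hole2 below 0.005 m or distance between drift1_mid and rack_hole3 below 0.005 m or distance between drift1_mid and rack_hole4 below 0.005 m or distance between drift1_mid and rack_hole5 below 0.005 m) and horizontal distance between cover_mid and case below 0.004 m and angle between the x axis of cover_mid and the x axis of case, either way round below 0.05 rad and angle between cover_mid's own z axis and vertical below 0.035 rad and height (world z) of cover_mid below 0.0655 m); the robot touches nothing.
It fails at once if a bystander is shoved more than 4 cm (distance of any of bearing_c, screwdriver_grip from where it was at the start of the episode above 0.04 m).
Of bolt0, bolt1, bolt2, bolt3 only 2 to 4 are there at a start; the rules pass over those that are not, and their reading is None.
At some moment in a run one of rack may be knocked a few centimetres aside while the robot is not near it.
Once in a run the grip may slacken for a moment while it holds something.
It also fails if it takes over 210 s, if anything falls off the work surface, if the arm or the gripper's body presses on something with over 40 N, if the wrist force passes 120 N, or if a joint passes its speed limit or range.

## Robot

A 6-joint arm with a two-finger parallel gripper is mounted at the origin on the work surface. World frame = base frame: x ahead of the robot, y to its left, z up, the work surface at z = 0. Lengths are in mm, angles in rad, forces in N, time in s.
With the tool pointing down it reaches from about 275 to 750 mm from the base axis. Payload 10.2 kg.
Tool frame: the origin (TCP) lies at the very end of the fingers, on their centre line; the grasp point (between the pads) lies 19 mm behind it; z points along the fingers, y is the line along which they close (so a half turn about z gives the same grasp; the last joint's range is limited). The gripper opens to 85 mm and grips with 20 to 120 N. Pads are 22 mm wide; open, the fingers measure 114 mm over their backs; the gripper's body (76 mm by 85 mm) begins 54 mm behind the grasp point. The pads swing forward as they close: fully open they stand 13 mm farther back than shut.
Start: joints at [0.886, 0.313, 1.498, -0, 1.331, -0.223], TCP at [233.932, 470.007, 231.294] pointing down, gripper open.
Joint ranges: [-2.94, 2.94], [-0.97, 2.17], [0.19, 2.56], [-1.23, 4.37], [0.02, 3.11], [-2.88, 2.88]. Speed limits (rad/s): [2.39, 2.39, 3.01, 3.14, 3.14, 3.14].

## Interface

Orientations are given as a unit quaternion [w, x, y, z].
In Python, from rig import telemetry, optics, ctrl gives the robot as it stands.
- The arm moves only by the tool servo_tool, never from a script. Its argument "deltas" is a list of rows, each a list of 3 entries, a list of its own where there are three numbers: the shift along the tool's x, y, z in units of 20 cm (1.0 is 20 cm), then the turn, a rotation vector about the tool's x, y, z in units of 90 degrees (1.0 is 90 degrees), then the opening, from 0 (shut) to 1 (fully open). A call has 1 to 8 rows; each row shifts and turns the commanded pose from where the row before left it, along the tool's axes as they then stand; what a row does not reach is not made up. A row lasts 1/10 s, in which the tool goes at most 50 mm and 8.59 degrees, less where a joint would pass 70% of its speed; a pose out of reach is approached as far as the arm can. A call with a number of a shift or a turn outside -1 to 1 is refused whole. A call with a gripper value outside its range is refused whole. The fingers move at their own pace and stop on an object; "squeeze" is the grip in N (left out, the last holds). Time passes only in rows, so rows that do not move let the fingers close. It gives the time, the measured TCP pose, the force, the opening and the grip force at its end, in the units of the state.
- telemetry.sense(): the state, without advancing time (a new reading comes with each control period).
- optics.capture(name): name is "scene" or "top" or "wrist"; returns the picture (480x640x3 uint8, blue, green, red); there is no depth.
- optics.camera_model(name): a dict with "vfov" (degrees; the focal length in pixels is half the picture's height over the tangent of half this angle, whatever the lens; pixels are square), "cx", "cy" (the principal point, pixels), "R" (3x3) and "t" (3): a world point X has camera coordinates R X + t; the wrist camera has in their place "mount" (4x4, takes a point from camera to tool coordinates, whose origin is the TCP and whose axes are the flange's). Camera axes: x right, y down, z forward; pixel columns grow to the right and rows downward; lengths in mm; the calibration is good to about 2 mm. A picture is of the moment at which its call begins: read the wrist's pose just before it. camera_model takes no time and is no camera call.
- ctrl.finish_job(): hands the job in; it is judged then, once.
The state is a dict: "time_s": time; "joints": joint angles; "dq": joint speeds; "tau": joint torques, N m; "eef_pos": TCP position; "ee_rot": TCP orientation; "force": force on the tool from outside, world axes, zero at the start; "wrist_torque": the same for the moment, N m; "grip_width": opening from 0.0 (shut) to 1.0 (fully open); "grip_force": force on a finger pad.
Only numpy, scipy, OpenCV 4.12 (cv2) and the standard library are available. Lean on these libraries where they do the work, as an engineer would, in place of code of your own. Each camera call takes 0.05 s, during which the arm holds its last target. There are 200 camera calls.

## Working session

There is one attempt and no reset: what is moved stays moved. The work goes in short steps, Python scripts to look and compute and a tool call to move; the robot and the scene stay as the last step left them, time stands still between calls to the robot, and variables do not carry over. Pictures are saved under pics/ and viewed, at most 14 in all, crops included, and the job is handed in when it is done.

Besides the shell and the picture viewer there is one more tool, called after ">>>" by a JSON object that holds its "name" and its "arguments". servo_tool: Moves the arm, as the interface text tells. Its arguments: {"type":"object","properties":{"deltas":{"type":"array"},"squeeze":{"type":"number"}},"required":["deltas"]}

```bash
mkdir -p pics; ls
python3 - <<'E'
from rig import telemetry, optics, ctrl
import cv2, numpy as np
s=telemetry.sense(); print(s)
for n in ("scene","top"):
    cv2.imwrite(f"pics/{n}0.png",optics.capture(n))
for n in ("scene","top","wrist"): print(n,optics.camera_model(n))
E
```

```text
pics
{'time_s': 0.0, 'joints': array([ 8.85615985e-01,  3.13467702e-01,  1.49847481e+00,  3.95108015e-05,
        1.33098743e+00, -2.23368251e-01]), 'dq': array([ 0.00057556,  0.00210799,  0.00132111, -0.00135581,  0.00038362,
        0.00177089]), 'tau': array([ 1.44486232e-03, -4.12267542e+01, -2.59737700e+01, -9.65162440e-05,
        4.21509409e-03, -2.66677731e-06]), 'eef_pos': array([233.73954583, 469.80014902, 230.71181472]), 'ee_rot': array([-3.10650275e-04,  2.28864145e-01,  9.73458143e-01, -5.92413377e-04]), 'force': array([ 0.27490995, -0.63052853,  0.87987916]), 'wrist_torque': array([-0.01604331,  0.04095962,  0.02190176]), 'grip_force': 0.0, 'grip_width': 1.001752493105854}
scene {'vfov': 48.038912649644615, 'cx': 322.9508629925274, 'cy': 236.04644153762936, 'R': array([[ 0.55203671,  0.83368539, -0.01497159],
       [ 0.54464808, -0.37412589, -0.75059195],
       [-0.6313588 ,  0.40620006, -0.66059637]]), 't': array([-274.08550526, -222.73327216, 1223.95323421])}
top {'vfov': 46.11532267241429, 'cx': 316.5700317233538, 'cy': 240.7142745314464, 'R': array([[-0.00616696, -0.99983195, -0.01726373],
       [-0.99313355,  0.0081407 , -0.11670257],
       [ 0.1168235 ,  0.01642549, -0.99301685]]), 't': array([ -14.91633322,  545.16550321, 1089.96338622])}
wrist {'vfov': 61.06920464891702, 'cx': 326.9342925002512, 'cy': 238.91099723991428, 'mount': array([[-1.16316258e-03, -9.57596271e-01, -2.88111141e-01,
         7.33937099e+01],
       [ 9.99998436e-01, -1.49775318e-03,  9.40894163e-04,
         1.33001533e+00],
       [-1.33251612e-03, -2.88109596e-01,  9.57596515e-01,
        -1.42625239e+02],
       [ 0.00000000e+00,  0.00000000e+00,  0.00000000e+00,
         1.00000000e+00]])}
```

View pics/scene0.png

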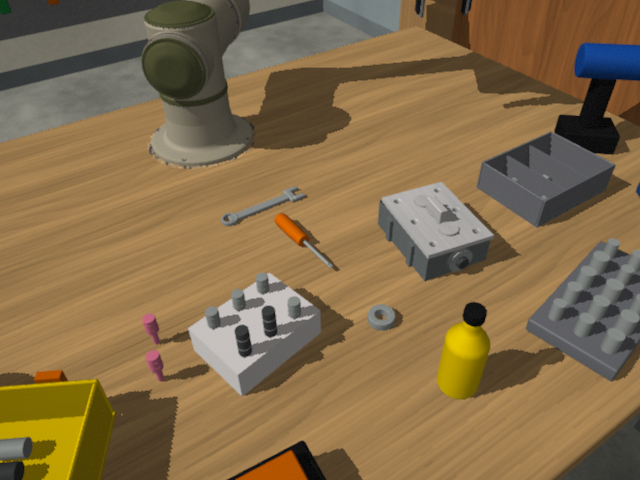

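View pics/top0.png

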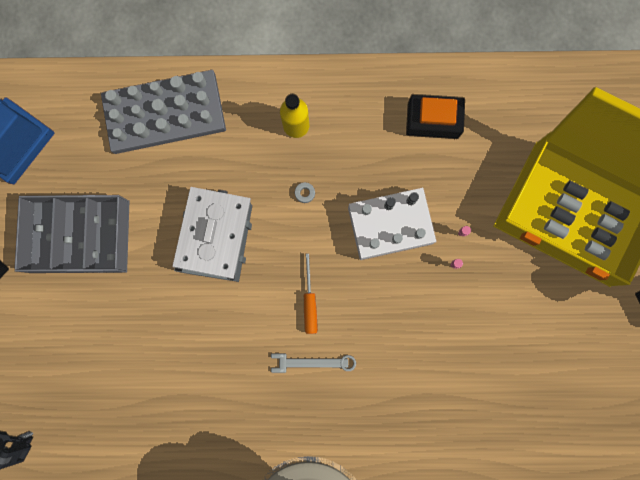

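The scene view shows the white rack with four bright bolts (212,317; 238,299; 263,283; 294,307) and two dark, tall drifts (244,340; 270,320). The pink pegs standing on the bench at (151,328) and (155,365) are the decoys. In the top view the case is at (212,233), the rack at (392,223), the bearing at (305,191) and the screwdriver at (310,300).

```bash
cat > h.py <<'E'
from rig import telemetry, optics, ctrl
import cv2, numpy as np
from scipy.spatial.transform import Rotation as Ro
np.set_printoptions(precision=2,suppress=True)
def pose(s=None):
    s=s or telemetry.sense(); q=s["ee_rot"]
    return Ro.from_quat([q[1],q[2],q[3],q[0]]).as_matrix(), np.array(s["eef_pos"])
def cam(name,p=None):
    m=optics.camera_model(name); f=240/np.tan(np.radians(m["vfov"]/2))
    if name=="wrist":
        R,t=p or pose(); M=np.array(m["mount"]); Rc=R@M[:3,:3]; c=R@M[:3,3]+t
        R2=Rc.T; t2=-R2@c
    else: R2,t2=m["R"],m["t"]
    K=np.array([[f,0,m["cx"]],[0,f,m["cy"]],[0,0,1]]); return K,R2,t2
def w(C,uv,z):
    K,R,t=C; d=R.T@np.linalg.solve(K,[uv[0],uv[1],1]); c=-R.T@t
    return c+d*(z-c[2])/d[2]
def px(C,X):
    K,R,t=C; v=K@(R@np.array(X,float)+t); return v[:2]/v[2]
def crop(im,u,v,hw,hh,k,fn):
    c=im[max(0,v-hh):v+hh,max(0,u-hw):u+hw]; cv2.imwrite(fn,cv2.resize(c,None,fx=k,fy=k,interpolation=cv2.INTER_CUBIC))
def snap(fn):
    s=telemetry.sense(); p=pose(s); im=optics.capture("wrist"); cv2.imwrite(fn,im)
    np.savez(fn+".npz",R=p[0],t=p[1]); return cam("wrist",p),im
def load(fn):
    d=np.load(fn+".npz"); return cam("wrist",(d["R"],d["t"]))
def go(X,yaw=None):
    """tool deltas (x,y,z in 20cm units) to world TCP X and turn in 90deg units; tool down; yaw = world angle of tool y axis"""
    R,t=pose(); d=R.T@(np.array(X,float)-t)/200
    Y=R[:2,1]; a=np.arctan2(Y[1],Y[0])
    print("TCP",t,"yaw(y)",a,"delta",np.round(d,4), "tilt",R[:,2])
    if yaw is not None:
        e=(yaw-a+np.pi/2)%np.pi-np.pi/2; print(" rz (units, about tool z)",-e/(np.pi/2))
E
python3 - <<'E'
from h import *
im=cv2.imread("pics/top0.png")
a=cv2.resize(im[180:290,165:260],None,fx=5,fy=5,interpolation=2); b=cv2.resize(im[180:270,340:445],None,fx=5,fy=5,interpolation=2)
cv2.imwrite("pics/a.png",a)
C=cam("top")
for n,uv,z in [("case",(212,233),63),("rack",(392,223),50),("bear",(305,191),7),("sd",(311,310),12)]: print(n,w(C,uv,z))
for uv in [(374,242),(397,237),(420,233),(366,209)]: print(w(C,uv,78))
for uv in [(390,202),(413,198)]: print(w(C,uv,96))
for uv in [(190,188),(252,196),(240,281),(174,266)]: print(w(C,uv,63))
E
```

```text
case [558.13 183.79  63.  ]
rack [ 576.64 -167.18   50.  ]
bear [651.06   4.73   7.  ]
sd [408.19  -6.52  12.  ]
[ 536.25 -128.89   78.  ]
[ 545.47 -172.78   78.  ]
[ 552.78 -216.64   78.  ]
[ 600.04 -114.73   78.  ]
[ 609.86 -158.84   96.  ]
[ 617.11 -202.29   96.  ]
[647.6 228.5  63. ]
[630.47 106.42  63.  ]
[464.61 128.34  63.  ]
[494.44 256.45  63.  ]
```

View pics/a.png

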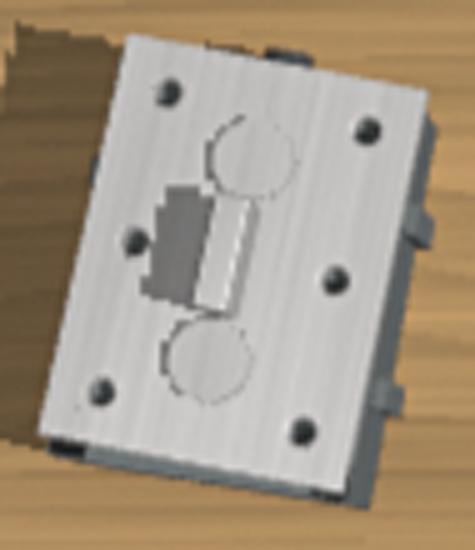

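The crop shows the cover with six holes, at crop pixels (169,92), (368,131), (135,241), (335,280), (102,391) and (303,431). The rib is in the middle, and the case peeks out to the right and below. I'll move the wrist camera over the case.

>>> {"name": "servo_tool", "arguments": {"deltas": [[[-0.2125,-0.07,0],[0,0,0],1],[[-0.2125,-0.07,0],[0,0,0],1],[[-0.2125,-0.07,0],[0,0,0],1],[[-0.2125,-0.07,0],[0,0,0],1],[[-0.2125,-0.07,0],[0,0,0],1],[[-0.2125,-0.07,0],[0,0,0],1],[[-0.2125,-0.07,0],[0,0,0],1],[[-0.2125,-0.07,0],[0,0,0],1]], "squeeze": 60}}

```text
time_s: 0.9
eef_pos: [489.4, 216.7, 231.1]
ee_rot: [-0.0, 0.229, 0.973, -0.0]
force: [0.8, 0.2, 0.1]
grip_width: 1.0
grip_force: 0.0
```

>>> {"name": "servo_tool", "arguments": {"deltas": [[[-0.2125,-0.07,0],[0,0,0],1],[[-0.2125,-0.07,0],[0,0,0],1],[[0,0,0],[0,0,0.09],1],[[0,0,0],[0,0,0.09],1],[[0,0,0],[0,0,0.09],1],[[0,0,0],[0,0,0.09],1],[[0,0,0],[0,0,0.09],1],[[0,0,0],[0,0,0.09],1]]}}

```text
time_s: 1.7
eef_pos: [551.9, 155.3, 230.9]
ee_rot: [-0.0, 0.611, 0.791, -0.0]
force: [-0.4, 0.1, -0.4]
grip_width: 1.0
grip_force: 0.0
```

>>> {"name": "servo_tool", "arguments": {"deltas": [[[0,0,0],[0,0,0.09],0.5],[[0,0,0],[0,0,0.09],0.5],[[0,0,0],[0,0,0.09],0.5],[[0,0,0],[0,0,0],0.5],[[0,0,0],[0,0,0],0.5]]}}

```text
time_s: 2.2
eef_pos: [552.0, 155.3, 231.1]
ee_rot: [-0.0, 0.761, 0.648, -0.0]
force: [0.1, 0.1, -0.2]
grip_width: 0.501
grip_force: 0.0
```

Run:
```python
from h import *
C,im=snap("pics/w1.png"); go([552,155,231],-0.18); print(px(C,[558,184,63]))
```

```text
TCP [551.95 155.3  231.1 ] yaw(y) -0.1599171701818145 delta [-0.  0.  0.] tilt [-0. -0. -1.]
 rz (units, about tool z) 0.012785126547350086
[328.25 179.09]
```

View pics/w1.png

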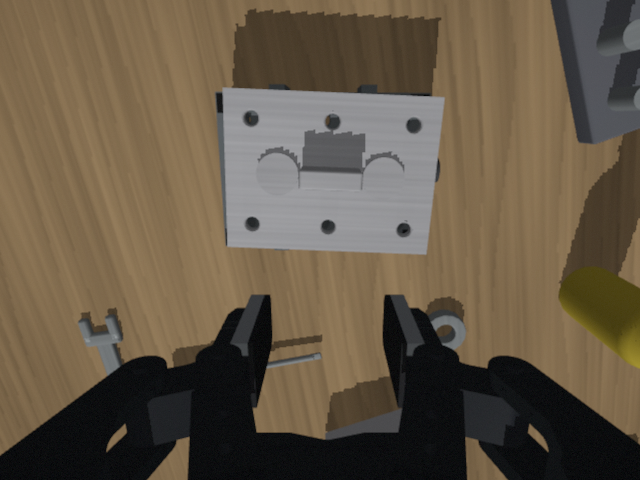

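The wrist view shows the cover at (332,170), with holes at (251,118), (333,121), (414,125), (252,224), (328,227) and (404,229). A sliver of the case shows on the left at (220,170). Next is an enlarged crop to judge the case's pose.

Run:
```python
from h import *
im=cv2.imread("pics/w1.png"); im=np.clip(im.astype(float)*1.0,0,255)
g=(255*(im/255)**0.5).astype(np.uint8)
cv2.imwrite("pics/w1c.png",cv2.resize(g[80:262,208:452],None,fx=3.2,fy=3.2,interpolation=cv2.INTER_CUBIC))
C=load("pics/w1.png")
H=[(251,118),(333,121),(414,125),(252,224),(328,227),(404,229)]
P=np.array([w(C,u,63)[:2] for u in H]); print(P, P.mean(0)); d=P[2]-P[0]; print(np.linalg.norm(d),np.arctan2(d[1],d[0])); d=P[5]-P[3];print(np.linalg.norm(d),np.arctan2(d[1],d[0]),np.linalg.norm(P[0]-P[3]),np.linalg.norm(P[2]-P[5]))
```

```text
[[509.31 237.18]
 [568.22 225.49]
 [626.58 213.17]
 [493.04 158.68]
 [551.78 146.67]
 [610.88 135.42]] [559.97 186.1 ]
119.71023361147098 -0.20198386468811316
120.12155307787921 -0.1948884089172929 80.17199563230857 79.31975817973837
```

View pics/w1c.png

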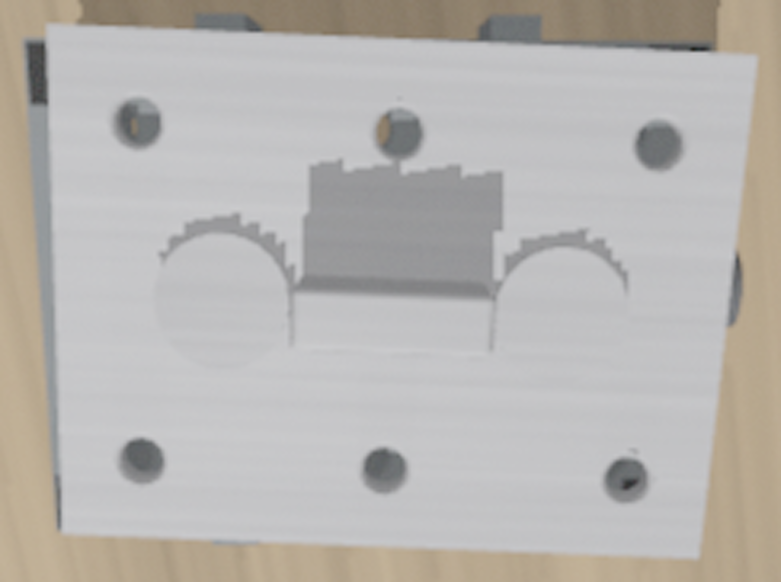

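Run:
```python
from h import *
C=load("pics/w1.png")
f=lambda a:w(C,(208+a[0]/3.2,80+a[1]/3.2),54)[:2]
A,B,D=f((25,40)),f((712,47)),f((57,490))
print(A,B,D); d=B-A; print(np.arctan2(d[1],d[0])); e=A-D; print(np.arctan2(e[1],e[0])-np.pi/2)
for th in (np.arctan2(d[1],d[0]),np.arctan2(e[1],e[0])-np.pi/2):
    c,s=np.cos(th),np.sin(th); print(th,A+np.array([[c,-s],[s,c]])@[80,-60])
# top image check: case right edge & bottom
C=cam("top")
g=lambda a,z:w(C,(165+a[0]/5,180+a[1]/5),z)[:2]
for a in [(430,120),(370,507),(50,450)]: print(a,g(a,54),g(a,0))
```

```text
[485.86 259.3 ] [642.63 232.34] [468.24 152.54]
-0.17032902390807775
-0.16355711925203398
-0.17032902390807775 [554.53 186.61]
-0.16355711925203398 [555.02 187.07]
(430, 120) [616.27 109.47] [626.28 116.73]
(370, 507) [464.27 131.65] [466.76 140.  ]
(50, 450) [487.3  256.75] [490.92 271.3 ]
```

The crop puts the cover at about (560,186) with angle -0.198, and the case at about (554.7,186.8) with angle -0.167. The hole offsets are therefore about 4.5 mm at holes 0 and 4. Next I'll look at the rack from close by.

>>> {"name": "servo_tool", "arguments": {"deltas": [[[-0.2225,0.056,0],[0,0,0],0.5],[[-0.2225,0.056,0],[0,0,0],0.5],[[-0.2225,0.056,0],[0,0,0],0.5],[[-0.2225,0.056,0],[0,0,0],0.5],[[-0.2225,0.056,0],[0,0,0],0.5],[[-0.2225,0.056,0],[0,0,0],0.5],[[-0.2225,0.056,0],[0,0,0],0.5],[[-0.2225,0.056,0],[0,0,0],0.5]]}}

```text
time_s: 3.05
eef_pos: [582.4, -212.4, 231.3]
ee_rot: [-0.0, 0.762, 0.648, 0.0]
force: [0.7, 0.3, 0.6]
grip_width: 0.502
grip_force: 0.0
```

>>> {"name": "servo_tool", "arguments": {"deltas": [[[0,0,0],[0,0,-0.074],0.5],[[0,0,0],[0,0,-0.074],0.5],[[0,0,0],[0,0,-0.074],0.5],[[0,0,0],[0,0,0],0.5]]}}

```text
time_s: 3.45
eef_pos: [582.5, -210.6, 231.1]
ee_rot: [-0.0, 0.637, 0.77, -0.0]
force: [-0.1, 0.0, -0.1]
grip_width: 0.494
grip_force: 0.0
```

Run:
```python
from h import *
C,im=snap("pics/w2.png"); go([584,-211,231],0.187)
```

```text
TCP [ 582.52 -210.53  231.21] yaw(y) 0.18464689273734944 delta [-0.    0.01  0.  ] tilt [-0.  0. -1.]
 rz (units, about tool z) -0.0014980346099051204
```

View pics/w2.png

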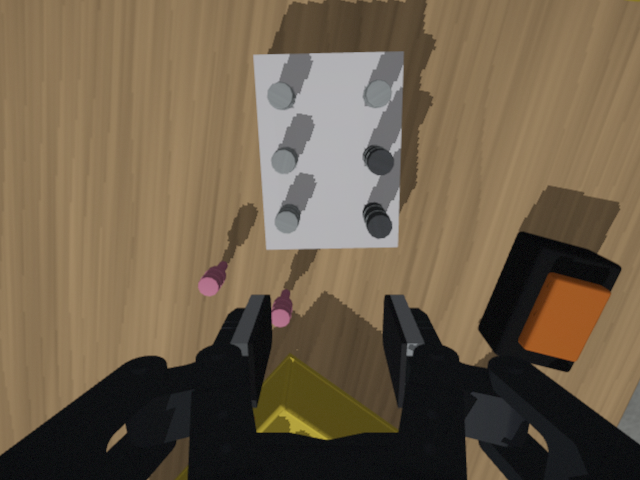

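The wrist view shows the rack. Bolt heads are at (281,95), (285,160), (288,219) and (378,94). The dark drift grips have their tops at (380,160) and (379,225). The pink pegs at (208,286) and (281,317) are outside the rack and are not wanted. Next I'll fit the rack pose.

Run:
```python
from h import *
from scipy.optimize import least_squares
C=load("pics/w2.png")
U=np.array([(281,95.5),(284.5,160.5),(287.5,219.5),(378.5,94.5),(380,160),(378.5,225)])
Z=[78,78,78,78,96,96]; L=[(-34,45),(-34,0),(-34,-45),(34,45),(34,0),(34,-45)]
P=np.array([w(C,u,z)[:2] for u,z in zip(U,Z)]); print(P)
def m(q): c,s=np.cos(q[2]),np.sin(q[2]); return np.array(L)@np.array([[c,s],[-s,c]])+q[:2]
r=least_squares(lambda q:(m(q)-P).ravel(),[577,-167,.187]); print(r.x); print(m(r.x)); print(m(r.x)-P)
F=C
co=[w(C,u,50)[:2] for u in [(254,55),(404,52),(398,247),(267,249)]]; print(np.mean(co,0),co)
go(list(m(r.x)[5])+[140],r.x[2])
go([554,187,140],-.167)
```

```text
[[ 535.96 -129.26]
 [ 545.22 -172.31]
 [ 554.25 -214.93]
 [ 601.57 -116.16]
 [ 609.83 -157.9 ]
 [ 618.88 -202.23]]
[ 577.62 -165.47    0.2 ]
[[ 535.21 -128.29]
 [ 544.33 -172.35]
 [ 553.44 -216.42]
 [ 601.8  -114.51]
 [ 610.91 -158.58]
 [ 620.03 -202.64]]
[[-0.75  0.97]
 [-0.9  -0.04]
 [-0.81 -1.49]
 [ 0.23  1.65]
 [ 1.08 -0.68]
 [ 1.15 -0.42]]
[ 578.21 -166.41] [array([ 509.09, -104.51]), array([616.43, -82.1 ]), array([ 647.32, -228.47]), array([ 540.02, -250.55])]
TCP [ 582.52 -210.53  231.21] yaw(y) 0.18464689273734944 delta [0.   0.19 0.46] tilt [-0.  0. -1.]
 rz (units, about tool z) -0.012323673649688853
TCP [ 582.52 -210.53  231.21] yaw(y) 0.18464689273734944 delta [1.98 0.22 0.46] tilt [-0.  0. -1.]
 rz (units, about tool z) 0.22386536480821875
```

>>> {"name": "servo_tool", "arguments": {"deltas": [[[0.005,0.189,0],[0,0,-0.01],0.5],[[0,0,0.2],[0,0,0],0.5],[[0,0,0.22],[0,0,0],0.5],[[0,0,0.22],[0,0,0],0.5],[[0,0,0.225],[0,0,0],0.5],[[0,0,0],[0,0,0],0.5],[[0,0,0],[0,0,0],0.1]], "squeeze": 80}}

```text
time_s: 4.2
eef_pos: [620.0, -202.7, 59.5]
ee_rot: [0.0, 0.633, 0.774, 0.0]
force: [0.2, -0.4, 1.3]
grip_width: 0.342
grip_force: 0.0
```

>>> {"name": "servo_tool", "arguments": {"deltas": [[[0,0,0],[0,0,0],0],[[0,0,0],[0,0,0],0],[[0,0,0],[0,0,0],0],[[0,0,0],[0,0,0],0],[[0,0,-0.05],[0,0,0],0],[[0,0,-0.05],[0,0,0],0]]}}

```text
time_s: 4.8
eef_pos: [619.9, -202.7, 79.9]
ee_rot: [0.001, 0.633, 0.774, 0.0]
force: [0.1, -0.1, -0.9]
grip_width: 0.188
grip_force: 77.9
```

>>> {"name": "servo_tool", "arguments": {"deltas": [[[0,0,-0.2],[0,0,0],0],[[0,0,-0.2],[0,0,0.078],0],[[0,0,-0.2],[0,0,0.078],0],[[0,0,0],[0,0,0.078],0]]}}

```text
time_s: 5.2
eef_pos: [621.4, -203.4, 206.2]
ee_rot: [0.006, 0.765, 0.644, 0.002]
force: [0.6, -1.1, -0.0]
grip_width: 0.191
grip_force: 78.1
```

>>> {"name": "servo_tool", "arguments": {"deltas": [[[0.209,-0.117,0],[0,0,0],0],[[0.209,-0.117,0],[0,0,0],0],[[0.209,-0.117,0],[0,0,0],0],[[0.209,-0.117,0],[0,0,0],0],[[0.209,-0.117,0],[0,0,0],0],[[0.209,-0.117,0],[0,0,0],0],[[0.209,-0.117,0],[0,0,0],0],[[0.209,-0.117,0],[0,0,0],0]]}}

```text
time_s: 6.0
eef_pos: [489.6, 160.0, 199.7]
ee_rot: [0.001, 0.764, 0.646, 0.001]
force: [1.0, 0.4, -0.0]
grip_width: 0.189
grip_force: 78.3
```

>>> {"name": "servo_tool", "arguments": {"deltas": [[[0,0,0.1],[0,0,0],0],[[0,0,0.1],[0,0,0],0],[[0,0,0.1],[0,0,0],0],[[0,0,0],[0,0,0],0],[[0,0,0],[0,0,0],0]]}}

```text
time_s: 6.5
eef_pos: [490.8, 158.3, 139.6]
ee_rot: [0.0, 0.763, 0.646, 0.001]
force: [0.3, 0.2, -0.1]
grip_width: 0.187
grip_force: 78.3
```

Run:
```python
from h import *
C,im=snap("pics/w3.png"); go([491,158,130],-0.167)
R,t=pose(); print("tip pred",px(C,t+R@[0,0,54]), "cover hole0",px(C,[493,158.7,63]),"case hole0",px(C,[488.9,157.3,63]))
cv2.imwrite("pics/w3c.png",cv2.resize(im[60:400,160:560],None,fx=1.9,fy=1.75,interpolation=2))
```

```text
TCP [491.01 158.26 139.84] yaw(y) -0.1665913145152288 delta [-0.    0.    0.05] tilt [ 0.  0. -1.]
 rz (units, about tool z) 0.0002601772602849326
tip pred [326.87 268.29] cover hole0 [329.9  252.78] case hole0 [323.21 256.23]
```

View pics/w3c.png

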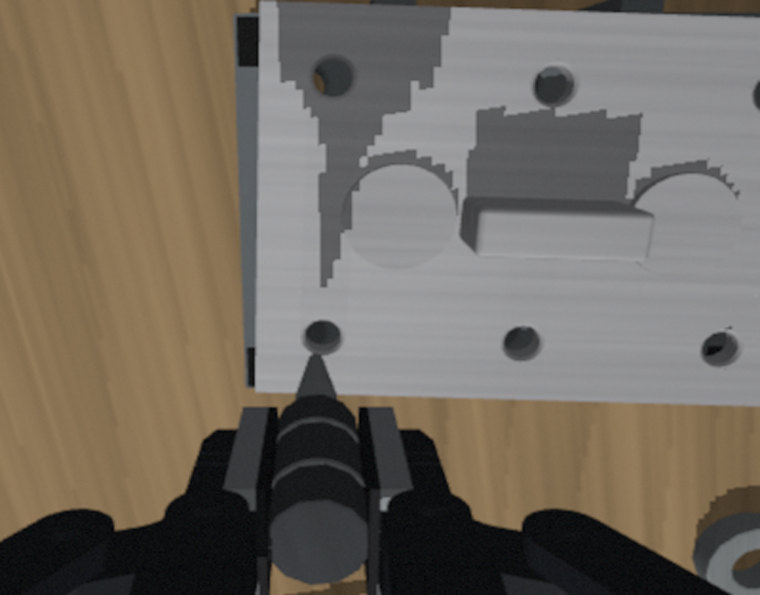

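The crop shows the drift tip at (317,356), just beside cover hole 0 at (322,338), which matches the prediction. I'll lower it and drag the cover.

>>> {"name": "servo_tool", "arguments": {"deltas": [[[0,0,0.07],[0,0,0],0],[[0,0,0.07],[0,0,0],0],[[0,0,0.035],[0,0,0],0],[[0,0,0],[0,0,0],0]]}}

```text
time_s: 6.95
eef_pos: [490.7, 158.2, 103.7]
ee_rot: [0.0, 0.764, 0.646, 0.0]
force: [0.3, -0.0, -1.0]
grip_width: 0.19
grip_force: 78.3
```

>>> {"name": "servo_tool", "arguments": {"deltas": [[[-0.003,-0.005,0],[0,0,0],0],[[-0.003,-0.005,0.02],[0,0,0],0],[[0,0,0.03],[0,0,0],0],[[0,0,0],[0,0,0],0]]}}

```text
time_s: 7.35
eef_pos: [488.0, 157.3, 92.8]
ee_rot: [-0.0, 0.763, 0.646, -0.0]
force: [1.0, 0.0, -0.8]
grip_width: 0.185
grip_force: 78.4
```

>>> {"name": "servo_tool", "arguments": {"deltas": [[[0,0,0.03],[0,0,0],0],[[0,0,0],[0,0,0],0],[[0,0,0],[0,0,0],0]]}}

```text
time_s: 7.65
eef_pos: [487.7, 157.3, 86.9]
ee_rot: [-0.0, 0.763, 0.646, -0.001]
force: [0.6, 1.0, -2.1]
grip_width: 0.19
grip_force: 78.4
```

>>> {"name": "servo_tool", "arguments": {"deltas": [[[0,0,0.03],[0,0,0],0],[[0,0,0],[0,0,0],0],[[0,0,0],[0,0,0],0]]}}

```text
time_s: 7.95
eef_pos: [487.9, 157.3, 81.0]
ee_rot: [-0.0, 0.763, 0.646, -0.0]
force: [0.1, -0.3, -1.6]
grip_width: 0.189
grip_force: 78.4
```

>>> {"name": "servo_tool", "arguments": {"deltas": [[[0,0,0.03],[0,0,0],0],[[0,0,0],[0,0,0],0],[[0,0,0],[0,0,0],0]]}}

```text
time_s: 8.25
eef_pos: [488.0, 157.3, 75.1]
ee_rot: [-0.0, 0.763, 0.646, -0.0]
force: [-0.0, -0.8, -1.2]
grip_width: 0.191
grip_force: 78.5
```

>>> {"name": "servo_tool", "arguments": {"deltas": [[[0,0,0.0125],[0,0,0],0],[[0,0,0],[0,0,0],0],[[0,0,0],[0,0,0],0]]}}

```text
time_s: 8.55
eef_pos: [488.4, 157.5, 74.3]
ee_rot: [0.0, 0.763, 0.646, 0.0]
force: [-5.6, -1.3, 14.4]
grip_width: 0.192
grip_force: 80.6
```

>>> {"name": "servo_tool", "arguments": {"deltas": [[[0,0,0],[0,0,0],0.5],[[0,0,0],[0,0,0],0.5],[[0,0,0],[0,0,0],0.5],[[0,0,-0.1],[0,0,0],0.5],[[0,0,-0.2],[0,0,0],0.5],[[0,0,-0.2],[0,0,0],0.5],[[0,0,-0.15],[0,0,0],0.5]]}}

```text
time_s: 9.25
eef_pos: [488.4, 157.4, 205.1]
ee_rot: [0.001, 0.763, 0.646, 0.001]
force: [0.7, 0.3, -0.8]
grip_width: 0.499
grip_force: 0.0
```

>>> {"name": "servo_tool", "arguments": {"deltas": [[[-0.182,0.108,0],[0,0,0],0.5],[[-0.182,0.108,0],[0,0,0],0.5],[[-0.182,0.108,0],[0,0,0],0.5],[[-0.182,0.108,0],[0,0,0],0.5],[[-0.182,0.108,0],[0,0,0],0.5],[[-0.182,0.108,0],[0,0,0],0.5],[[-0.182,0.108,0],[0,0,0],0.5],[[-0.182,0.108,0],[0,0,0],0.5]]}}

```text
time_s: 10.05
eef_pos: [610.6, -160.2, 202.5]
ee_rot: [-0.0, 0.764, 0.646, -0.0]
force: [1.3, 0.3, 0.4]
grip_width: 0.5
grip_force: 0.0
```

>>> {"name": "servo_tool", "arguments": {"deltas": [[[0,0,0],[0,0,-0.078],0.5],[[0,0,0],[0,0,-0.078],0.5],[[0,0,0],[0,0,-0.078],0.5],[[0,0,0],[0,0,0],0.5]]}}

```text
time_s: 10.45
eef_pos: [610.2, -158.5, 202.4]
ee_rot: [-0.0, 0.632, 0.775, -0.0]
force: [-0.2, 0.2, 0.1]
grip_width: 0.498
grip_force: 0.0
```

Run:
```python
from h import *
C,im=snap("pics/w4.png"); go([610.5,-158.5,60],0.2)
# predicted pixels of the pieces at the old rack pose
for X in [(535.2,-128.3,78),(544.3,-172.3,78),(553.4,-216.4,78),(601.8,-114.5,78),(610.9,-158.6,96)]: print(px(C,X))
T=optics.capture("top"); cv2.imwrite("pics/top1.png",T)
o=im[60:400,160:480]; b=T[180:290,165:445]
b=cv2.resize(b,(780,306)); o=cv2.resize(o,(270,287))
cv2.imwrite("pics/w4c.png",np.vstack([b,np.pad(o,((0,0),(0,510),(0,0)))]))
```

```text
TCP [ 610.26 -158.45  202.52] yaw(y) 0.19844400323871442 delta [-0.    0.    0.71] tilt [-0.  0. -1.]
 rz (units, about tool z) -0.0009905783039743995
[221.67 164.97]
[226.77 231.59]
[231.4  292.41]
[326.36 164.59]
[326.57 238.94]
```

View pics/w4c.png

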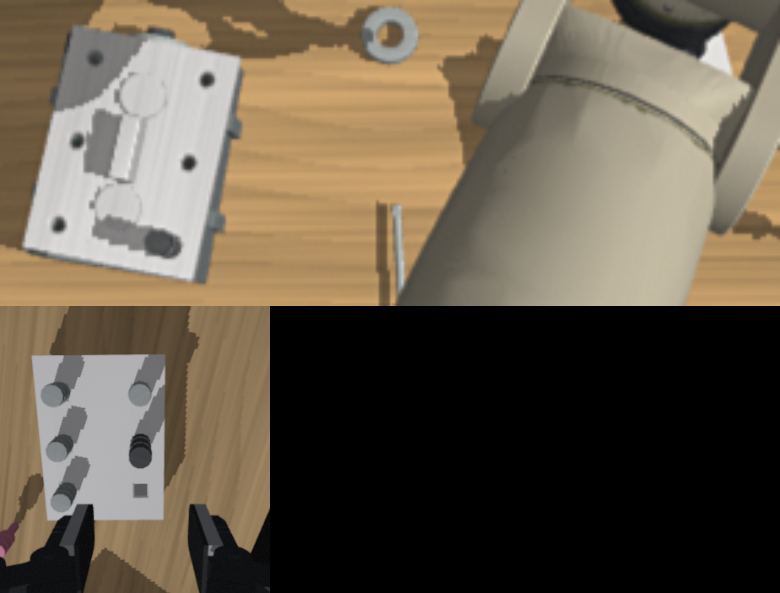

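The drift stands in case hole 0. The rack hasn't moved: the second drift is at about (326,238), as predicted. Now I'll pick it.

>>> {"name": "servo_tool", "arguments": {"deltas": [[[0,0,0.2],[0,0,0],0.5],[[0,0,0.2],[0,0,0],0.5],[[0,0,0.2],[0,0,0],0.5],[[0,0,0.11],[0,0,0],0.5],[[0,0,0],[0,0,0],0.5],[[0,0,0],[0,0,0],0],[[0,0,0],[0,0,0],0],[[0,0,0],[0,0,0],0]]}}

```text
time_s: 11.35
eef_pos: [611.0, -158.9, 62.8]
ee_rot: [0.001, 0.633, 0.774, 0.0]
force: [-2.7, -1.2, 6.6]
grip_width: 0.186
grip_force: 77.9
```

>>> {"name": "servo_tool", "arguments": {"deltas": [[[0,0,0],[0,0,0],0],[[0,0,0],[0,0,0],0],[[0,0,-0.1],[0,0,0],0],[[0,0,-0.2],[0,0,0],0],[[0,0,-0.2],[0,0,0.078],0],[[0,0,-0.2],[0,0,0.078],0],[[0,0,0],[0,0,0.078],0]]}}

```text
time_s: 12.05
eef_pos: [612.3, -159.2, 208.1]
ee_rot: [0.005, 0.765, 0.644, 0.003]
force: [0.2, 0.2, -1.4]
grip_width: 0.184
grip_force: 78.1
```

>>> {"name": "servo_tool", "arguments": {"deltas": [[[0.23,-0.032,0],[0,0,0],0],[[0.23,-0.032,0],[0,0,0],0],[[0.23,-0.032,0],[0,0,0],0],[[0.23,-0.032,0],[0,0,0],0],[[0.23,-0.032,0],[0,0,0],0],[[0.23,-0.032,0],[0,0,0],0],[[0.23,-0.032,0],[0,0,0],0],[[0.23,-0.032,0],[0,0,0],0]]}}

```text
time_s: 12.85
eef_pos: [620.7, 215.0, 201.8]
ee_rot: [0.0, 0.764, 0.646, 0.001]
force: [0.8, -0.3, -1.2]
grip_width: 0.189
grip_force: 78.1
```

>>> {"name": "servo_tool", "arguments": {"deltas": [[[0,0,0.1],[0,0,0],0],[[0,0,0.1],[0,0,0],0],[[0,0,0.1],[0,0,0],0],[[0,0,0],[0,0,0],0],[[0,0,0],[0,0,0],0]]}}

```text
time_s: 13.35
eef_pos: [621.1, 213.0, 141.9]
ee_rot: [0.0, 0.764, 0.646, 0.0]
force: [0.2, -0.2, -0.3]
grip_width: 0.188
grip_force: 78.2
```

Run:
```python
from h import *
C,im=snap("pics/w5.png"); go([621,213,130],-0.167)
R,t=pose(); print("tip pred",px(C,t+R@[0,0,54]), "case hole5",px(C,[620,216.3,63]))
g=(255*(im/255)**0.6).astype(np.uint8)
cv2.imwrite("pics/w5c.png",cv2.resize(g[110:310,60:440],None,fx=2,fy=2,interpolation=2))
```

```text
TCP [621.4  213.01 142.47] yaw(y) -0.16672057536764817 delta [-0.   -0.    0.06] tilt [ 0.  0. -1.]
 rz (units, about tool z) 0.00017788724584173981
tip pred [327.   268.47] case hole5 [323.33 247.77]
```

View pics/w5c.png

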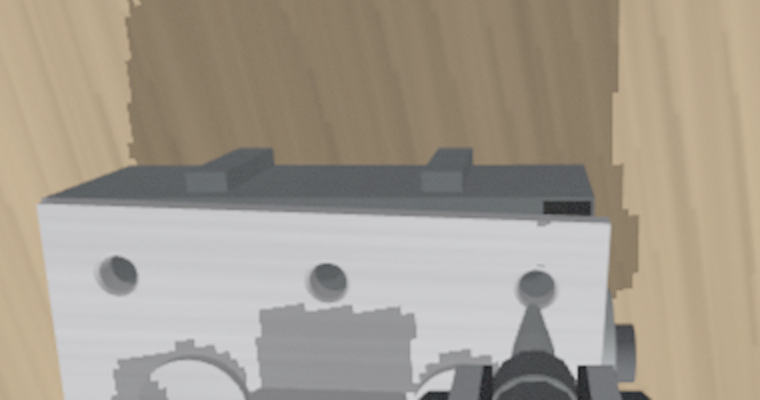

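The crop shows the tip at (535,305) and cover hole 5 at (537,287), about 4 mm off the case hole.

>>> {"name": "servo_tool", "arguments": {"deltas": [[[0.0075,-0.0025,0.07],[0,0,0],0],[[0,0,0.07],[0,0,0],0],[[0,0,0.035],[0,0,0],0],[[0,0,0],[0,0,0],0]]}}

```text
time_s: 13.8
eef_pos: [620.1, 214.5, 104.3]
ee_rot: [-0.001, 0.763, 0.646, -0.001]
force: [-0.0, 0.9, -1.4]
grip_width: 0.189
grip_force: 78.1
```

>>> {"name": "servo_tool", "arguments": {"deltas": [[[0.004,-0.0035,0],[0,0,0],0],[[0.004,-0.0035,0.02],[0,0,0],0],[[0,0,0.03],[0,0,0],0],[[0,0,0],[0,0,0],0]]}}

```text
time_s: 14.2
eef_pos: [619.3, 216.2, 95.0]
ee_rot: [-0.0, 0.764, 0.646, -0.0]
force: [0.8, -0.8, -1.2]
grip_width: 0.185
grip_force: 78.1
```

>>> {"name": "servo_tool", "arguments": {"deltas": [[[0,0,0.02],[0,0,0],0],[[0,0,0],[0,0,0],0],[[0,0,0],[0,0,0],0]]}}

```text
time_s: 14.5
eef_pos: [619.2, 216.4, 91.5]
ee_rot: [-0.0, 0.763, 0.646, -0.0]
force: [1.4, -0.3, -1.3]
grip_width: 0.191
grip_force: 78.1
```

>>> {"name": "servo_tool", "arguments": {"deltas": [[[0,0,0.03],[0,0,0],0],[[0,0,0],[0,0,0],0],[[0,0,0],[0,0,0],0]]}}

```text
time_s: 14.8
eef_pos: [619.2, 216.6, 85.4]
ee_rot: [-0.0, 0.763, 0.646, -0.0]
force: [0.9, 1.0, -2.8]
grip_width: 0.186
grip_force: 78.1
```

>>> {"name": "servo_tool", "arguments": {"deltas": [[[0,0,0.025],[0,0,0],0],[[0,0,0],[0,0,0],0],[[0,0,0],[0,0,0],0]]}}

```text
time_s: 15.1
eef_pos: [619.3, 216.6, 80.3]
ee_rot: [-0.0, 0.763, 0.646, -0.0]
force: [1.0, 2.6, -4.7]
grip_width: 0.186
grip_force: 78.0
```

>>> {"name": "servo_tool", "arguments": {"deltas": [[[0,0,0.015],[0,0,0],0],[[0,0,0],[0,0,0],0],[[0,0,0],[0,0,0],0]]}}

```text
time_s: 15.4
eef_pos: [619.4, 216.6, 77.7]
ee_rot: [-0.0, 0.763, 0.646, 0.0]
force: [0.6, 3.2, -2.6]
grip_width: 0.187
grip_force: 78.1
```

>>> {"name": "servo_tool", "arguments": {"deltas": [[[0,0,0.012],[0,0,0],0],[[0,0,0],[0,0,0],0],[[0,0,0],[0,0,0],0]]}}

```text
time_s: 15.7
eef_pos: [619.5, 216.6, 75.8]
ee_rot: [0.0, 0.763, 0.646, 0.0]
force: [-0.2, 2.6, 4.9]
grip_width: 0.191
grip_force: 79.0
```

>>> {"name": "servo_tool", "arguments": {"deltas": [[[0,0,0.008],[0,0,0],0],[[0,0,0],[0,0,0],0],[[0,0,0],[0,0,0],0]]}}

```text
time_s: 16.0
eef_pos: [619.6, 216.6, 75.7]
ee_rot: [0.0, 0.763, 0.646, 0.001]
force: [-5.3, 3.1, 14.4]
grip_width: 0.186
grip_force: 80.1
```

Both drifts are home, which puts the case centre at (553.8,187.0) with θ = -0.164. Bolts next.

>>> {"name": "servo_tool", "arguments": {"deltas": [[[0,0,0],[0,0,0],0.5],[[0,0,0],[0,0,0],0.5],[[0,0,0],[0,0,0],0.5],[[0,0,-0.1],[0,0,0],0.5],[[0,0,-0.2],[0,0,0],0.5],[[0,0,-0.2],[0,0,0],0.5],[[0,0,-0.13],[0,0,0],0.5]]}}

```text
time_s: 16.7
eef_pos: [619.9, 216.1, 202.6]
ee_rot: [0.001, 0.763, 0.646, 0.001]
force: [0.7, 0.3, 1.0]
grip_width: 0.5
grip_force: 0.0
```

>>> {"name": "servo_tool", "arguments": {"deltas": [[[-0.206,0.0235,0],[0,0,0],0.5],[[-0.206,0.0235,0],[0,0,0],0.5],[[-0.206,0.0235,0],[0,0,0],0.5],[[-0.206,0.0235,0],[0,0,0],0.5],[[-0.206,0.0235,0],[0,0,0],0.5],[[-0.206,0.0235,0],[0,0,0],0.5],[[-0.206,0.0235,0],[0,0,0],0.5],[[-0.206,0.0235,0],[0,0,0],0.5]]}}

```text
time_s: 17.5
eef_pos: [601.4, -116.9, 199.5]
ee_rot: [-0.0, 0.764, 0.646, -0.0]
force: [-0.1, -0.2, 0.3]
grip_width: 0.502
grip_force: 0.0
```

>>> {"name": "servo_tool", "arguments": {"deltas": [[[0,0,0],[0,0,-0.078],0.5],[[0,0,0],[0,0,-0.078],0.5],[[0,0,0],[0,0,-0.078],0.5],[[0,0,0],[0,0,0],0.5]]}}

```text
time_s: 17.9
eef_pos: [601.7, -115.3, 199.4]
ee_rot: [-0.0, 0.632, 0.775, -0.0]
force: [0.6, -0.8, 0.8]
grip_width: 0.503
grip_force: 0.0
```

```bash
cat > chk.py <<'E'
# look for bright round heads (rack check) at given rack bolts
from h import *
import sys
def heads(C,im,pts,z=78,r=26,save=None):
    out=[]; g=cv2.cvtColor(im,cv2.COLOR_BGR2GRAY)
    for X in pts:
        u,v=px(C,[*X,z]); K=C[0]; d=(C[1]@np.array([*X,z])+C[2])[2]; rr=K[0,0]*9/d
        x0,y0=int(u-2*r),int(v-2*r); p=g[max(0,y0):y0+4*r,max(0,x0):x0+4*r]
        c=cv2.HoughCircles(cv2.GaussianBlur(p,(3,3),0),cv2.HOUGH_GRADIENT,1,20,param1=80,param2=10,minRadius=int(rr-1),maxRadius=int(rr+2))
        if c is None: print(X,"none",(u,v)); continue
        c=c[0]; q=c[:,:2]+[max(0,x0),max(0,y0)]; i=np.argmin(np.linalg.norm(q-[u,v],axis=1)); print("exp",X,"px",(round(u),round(v)),"r",round(rr,1),"got",q[i],"->",w(C,q[i],z)[:2])
E
python3 - <<'E'
from chk import *
C,im=snap("pics/w6.png"); go([601.7,-115.3,54],0.2)
heads(C,im,[(601.7,-115.3),(535.6,-128.8),(544.8,-172.3),(553.8,-215.6)])
E
```

```text
TCP [ 601.76 -115.16  199.48] yaw(y) 0.19825779351412826 delta [-0.    0.    0.73] tilt [-0. -0. -1.]
 rz (units, about tool z) -0.0011091230964529303
exp (601.7, -115.3) px (326, 232) r 13.4 got [324.5 231.5] -> [ 600.83 -114.92]
exp (535.6, -128.8) px (226, 232) r 13.4 got [225.5 230.5] -> [ 535.38 -127.5 ]
exp (544.8, -172.3) px (231, 293) r 12.8 got [229.5 292.5] -> [ 544.01 -172.03]
(553.8, -215.6) none (np.float64(234.9105481004507), np.float64(348.27649793365873))
```

>>> {"name": "servo_tool", "arguments": {"deltas": [[[0,-0.002,0.2],[0,0,0],0.5],[[0,0,0.2],[0,0,0],0.5],[[0,0,0.2],[0,0,0],0.5],[[0,0,0.127],[0,0,0],0.5],[[0,0,0],[0,0,0],0.5],[[0,0,0],[0,0,0],0],[[0,0,0],[0,0,0],0],[[0,0,0],[0,0,0],0]]}}

```text
time_s: 18.75
eef_pos: [602.1, -115.4, 56.4]
ee_rot: [0.001, 0.633, 0.774, 0.0]
force: [-3.2, -0.3, 6.5]
grip_width: 0.174
grip_force: 78.0
```

>>> {"name": "servo_tool", "arguments": {"deltas": [[[0,0,0],[0,0,0],0],[[0,0,0],[0,0,0],0],[[0,0,-0.1],[0,0,0],0],[[0,0,-0.2],[0,0,0],0],[[0,0,-0.15],[0,0,0.078],0],[[0,0,-0.15],[0,0,0.078],0],[[0,0,0],[0,0,0.078],0],[[0,0,0],[0,0,0],0]]}}

```text
time_s: 19.55
eef_pos: [601.8, -115.0, 175.9]
ee_rot: [0.001, 0.764, 0.645, 0.001]
force: [0.0, 0.4, -2.2]
grip_width: 0.177
grip_force: 78.1
```

>>> {"name": "servo_tool", "arguments": {"deltas": [[[0.206,-0.061,0],[0,0,0],0],[[0.206,-0.061,0],[0,0,0],0],[[0.206,-0.061,0],[0,0,0],0],[[0.206,-0.061,0],[0,0,0],0],[[0.206,-0.061,0],[0,0,0],0],[[0.206,-0.061,0],[0,0,0],0],[[0.206,-0.061,0],[0,0,0],0],[[0.206,-0.061,0],[0,0,0],0]]}}

```text
time_s: 20.35
eef_pos: [559.2, 227.9, 174.1]
ee_rot: [-0.0, 0.762, 0.647, -0.0]
force: [0.0, -0.4, -0.4]
grip_width: 0.179
grip_force: 78.2
```

>>> {"name": "servo_tool", "arguments": {"deltas": [[[0,0,0.15],[0,0,0],0],[[0,0,0.1],[0,0,0],0],[[0,0,0],[0,0,0],0],[[0,0,0],[0,0,0],0]]}}

```text
time_s: 20.75
eef_pos: [560.0, 226.1, 124.8]
ee_rot: [-0.0, 0.763, 0.646, 0.0]
force: [0.5, -0.9, -0.4]
grip_width: 0.177
grip_force: 78.2
```

Run:
```python
from h import *
C,im=snap("pics/w7.png"); go([560.3,226.5,100],-0.167)
R,t=pose(); print("foot pred",px(C,t+R@[0,0,32]),"hole3",px(C,[560.3,226.5,63]),"hole1",px(C,[501.1,236.3,63]),"head top",px(C,t+R@[0,0,-24]))
g=(255*(im/255)**0.6).astype(np.uint8)
cv2.imwrite("pics/w7c.png",cv2.resize(g[140:440,130:530],None,fx=1.9,fy=1.9,interpolation=2))
```

```text
TCP [560.44 226.08 125.54] yaw(y) -0.16553972172245346 delta [ 0.   -0.    0.13] tilt [ 0.  0. -1.]
 rz (units, about tool z) 0.0009296420246450265
foot pred [327.28 285.52] hole3 [326.71 262.19] hole1 [214.25 262.45] head top [327.33 352.81]
```

View pics/w7c.png

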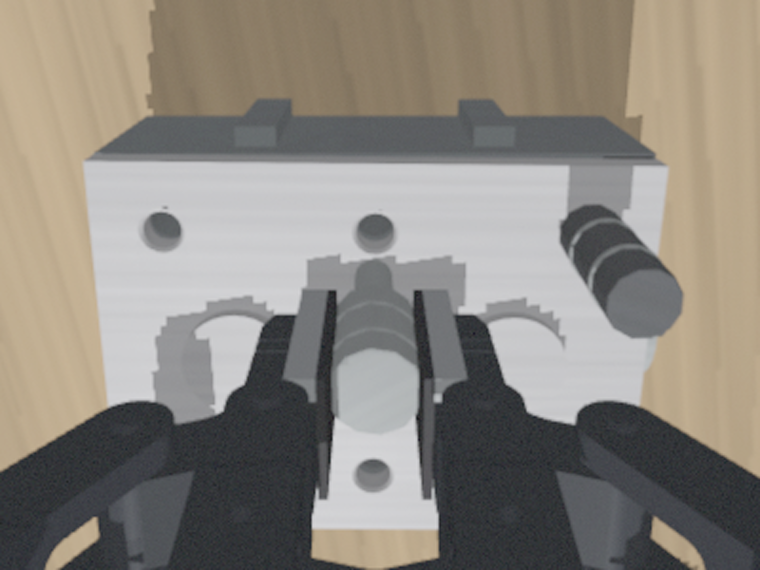

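The crop shows the bolt aligned with hole 3 at (375,233), and the holes agree with the prediction. I'll insert it.

>>> {"name": "servo_tool", "arguments": {"deltas": [[[0.002,0,0.1],[0,0,0],0],[[0,0,0.05],[0,0,0],0],[[0,0,0.03],[0,0,0],0],[[0,0,0],[0,0,0],0]]}}

```text
time_s: 21.2
eef_pos: [559.9, 226.4, 88.2]
ee_rot: [-0.0, 0.763, 0.646, -0.0]
force: [-1.0, -0.5, -0.1]
grip_width: 0.179
grip_force: 78.2
```

>>> {"name": "servo_tool", "arguments": {"deltas": [[[0,0,0.03],[0,0,0],0],[[0,0,0.02],[0,0,0],0],[[0,0,0],[0,0,0],0]]}}

```text
time_s: 21.5
eef_pos: [559.7, 226.6, 78.0]
ee_rot: [-0.0, 0.763, 0.646, -0.0]
force: [-0.4, 0.1, -0.4]
grip_width: 0.178
grip_force: 78.2
```

>>> {"name": "servo_tool", "arguments": {"deltas": [[[0,0,0.03],[0,0,0],0],[[0,0,0.01],[0,0,0],0],[[0,0,0],[0,0,0],0]]}}

```text
time_s: 21.8
eef_pos: [559.7, 226.6, 70.0]
ee_rot: [-0.0, 0.763, 0.646, -0.0]
force: [0.0, 0.3, -0.8]
grip_width: 0.181
grip_force: 78.2
```

>>> {"name": "servo_tool", "arguments": {"deltas": [[[0,0,0.01],[0,0,0],0],[[0,0,0.005],[0,0,0],0],[[0,0,0],[0,0,0],0]]}}

```text
time_s: 22.1
eef_pos: [560.2, 226.7, 69.3]
ee_rot: [0.0, 0.763, 0.646, 0.0]
force: [-7.0, -1.8, 13.5]
grip_width: 0.174
grip_force: 79.7
```

>>> {"name": "servo_tool", "arguments": {"deltas": [[[0,0,0],[0,0,0],0.5],[[0,0,0],[0,0,0],0.5],[[0,0,0],[0,0,0],0.5],[[0,0,-0.13],[0,0,0],0.5],[[0,0,-0.2],[0,0,0],0.5],[[0,0,-0.2],[0,0,0],0.5],[[0,0,-0.13],[0,0,0],0.5],[[0,0,0],[0,0,0],0.5]]}}

```text
time_s: 22.9
eef_pos: [561.3, 226.9, 203.3]
ee_rot: [0.002, 0.763, 0.646, 0.003]
force: [-0.1, 0.0, -0.3]
grip_width: 0.497
grip_force: 0.0
```

>>> {"name": "servo_tool", "arguments": {"deltas": [[[-0.221,0.0217,0],[0,0,0],0.5],[[-0.221,0.0217,0],[0,0,0],0.5],[[-0.221,0.0217,0],[0,0,0],0.5],[[-0.221,0.0217,0],[0,0,0],0.5],[[-0.221,0.0217,0],[0,0,0],0.5],[[-0.221,0.0217,0],[0,0,0],0.5],[[-0.221,0.0217,0],[0,0,0],0.5],[[-0.221,0.0217,0],[0,0,0],0.5]]}}

```text
time_s: 23.7
eef_pos: [534.8, -129.5, 198.3]
ee_rot: [-0.001, 0.763, 0.646, -0.0]
force: [0.5, -0.8, -0.2]
grip_width: 0.499
grip_force: 0.0
```

>>> {"name": "servo_tool", "arguments": {"deltas": [[[0,0,0],[0,0,-0.078],0.5],[[0,0,0],[0,0,-0.078],0.5],[[0,0,0],[0,0,-0.078],0.5],[[0,0,0],[0,0,0],0.5]]}}

```text
time_s: 24.1
eef_pos: [535.2, -127.9, 198.3]
ee_rot: [-0.001, 0.632, 0.775, -0.0]
force: [0.9, -0.5, -0.0]
grip_width: 0.501
grip_force: 0.0
```

Run:
```python
from chk import *
C,im=snap("pics/w8.png"); go([535.5,-128.2,55],0.2)
heads(C,im,[(535.6,-128.8),(544.8,-172.3)])
```

```text
TCP [ 535.33 -127.78  198.48] yaw(y) 0.1983938851053609 delta [-0.    0.    0.72] tilt [-0.  0. -1.]
 rz (units, about tool z) -0.0010224844986213464
exp (535.6, -128.8) px (326, 234) r 13.4 got [325.5 232.5] -> [ 534.99 -127.64]
exp (544.8, -172.3) px (327, 295) r 12.8 got [324.5 296.5] -> [ 543.59 -173.66]
```

>>> {"name": "servo_tool", "arguments": {"deltas": [[[0,0,0.2],[0,0,0],0.5],[[0,0,0.2],[0,0,0],0.5],[[0,0,0.2],[0,0,0],0.5],[[0,0,0.115],[0,0,0],0.5],[[0,0,0],[0,0,0],0.5],[[0,0,0],[0,0,0],0],[[0,0,0],[0,0,0],0],[[0,0,0],[0,0,0],0]]}}

```text
time_s: 24.95
eef_pos: [535.9, -128.2, 58.2]
ee_rot: [0.001, 0.633, 0.774, -0.0]
force: [-4.8, 0.2, 7.0]
grip_width: 0.179
grip_force: 78.1
```

>>> {"name": "servo_tool", "arguments": {"deltas": [[[0,0,0],[0,0,0],0],[[0,0,0],[0,0,0],0],[[0,0,-0.1],[0,0,0],0],[[0,0,-0.2],[0,0,0],0],[[0,0,-0.15],[0,0,0.078],0],[[0,0,-0.15],[0,0,0.078],0],[[0,0,0],[0,0,0.078],0],[[0,0,0],[0,0,0],0]]}}

```text
time_s: 25.75
eef_pos: [536.0, -128.0, 178.0]
ee_rot: [0.001, 0.764, 0.645, 0.001]
force: [-0.1, 0.2, -0.5]
grip_width: 0.175
grip_force: 78.2
```

>>> {"name": "servo_tool", "arguments": {"deltas": [[[0.221,-0.0587,0],[0,0,0],0],[[0.221,-0.0587,0],[0,0,0],0],[[0.221,-0.0587,0],[0,0,0],0],[[0.221,-0.0587,0],[0,0,0],0],[[0.221,-0.0587,0],[0,0,0],0],[[0.221,-0.0587,0],[0,0,0],0],[[0.221,-0.0587,0],[0,0,0],0],[[0.221,-0.0587,0],[0,0,0],0]]}}

```text
time_s: 26.55
eef_pos: [500.9, 238.3, 176.3]
ee_rot: [-0.0, 0.762, 0.647, -0.0]
force: [1.0, -0.1, -0.8]
grip_width: 0.18
grip_force: 78.2
```

>>> {"name": "servo_tool", "arguments": {"deltas": [[[0,0,0.15],[0,0,0],0],[[0,0,0.1],[0,0,0],0],[[0,0,0],[0,0,0],0],[[0,0,0],[0,0,0],0]]}}

```text
time_s: 26.95
eef_pos: [501.7, 236.3, 126.9]
ee_rot: [-0.0, 0.763, 0.646, 0.0]
force: [0.1, -1.1, 0.0]
grip_width: 0.173
grip_force: 78.2
```

Run:
```python
from chk import *
C,im=snap("pics/w9.png"); go([501.3,236.3,100],-0.167)
R,t=pose()
# hole (dark circle r 5.5) and bolt head top (r 9) detection
g=cv2.cvtColor(im,cv2.COLOR_BGR2GRAY)
for X,z in [((501.3,236.3),63)]:
    u,v=px(C,[*X,z]); p=g[int(v)-18:int(v)+18,int(u)-18:int(u)+18]
    m=(p<np.median(p)*0.75).astype(np.uint8); n,l,s,c=cv2.connectedComponentsWithStats(m)
    print("hole exp",u,v,[(c[i]+[int(u)-18,int(v)-18],s[i,4]) for i in range(1,n) if s[i,4]>60])
u,v=px(C,t+R@[0,0,-24]); print("head exp",u,v)
c=cv2.HoughCircles(cv2.GaussianBlur(g[int(v)-60:int(v)+60,int(u)-60:int(u)+60],(3,3),0),3,1,10,param1=80,param2=10,minRadius=20,maxRadius=30)
print(c[0,:3]+[int(u)-60,int(v)-60,0] if c is not None else None)
```

```text
TCP [502.14 236.31 127.52] yaw(y) -0.1656549079730091 delta [-0.   -0.    0.14] tilt [ 0.  0. -1.]
 rz (units, about tool z) 0.0008563121800363611
hole exp 325.5173149662576 261.8516060915171 [(array([325.39, 261.07]), np.int32(352))]
head exp 327.30396045528965 352.7161902117241
[[328.5 351.5  27.1]
 [329.5 339.5  28.3]
 [332.5 394.5  23.6]]
```

>>> {"name": "servo_tool", "arguments": {"deltas": [[[0.001,-0.003,0.1],[0,0,0],0],[[0,0,0.05],[0,0,0],0],[[0,0,0.03],[0,0,0],0],[[0,0,0],[0,0,0],0]]}}

```text
time_s: 27.4
eef_pos: [501.1, 236.7, 90.4]
ee_rot: [-0.0, 0.763, 0.646, 0.0]
force: [1.1, 1.1, 0.0]
grip_width: 0.174
grip_force: 78.1
```

>>> {"name": "servo_tool", "arguments": {"deltas": [[[0,0,0.03],[0,0,0],0],[[0,0,0.02],[0,0,0],0],[[0,0,0],[0,0,0],0]]}}

```text
time_s: 27.7
eef_pos: [501.0, 236.7, 80.1]
ee_rot: [-0.0, 0.763, 0.646, -0.0]
force: [1.2, 0.9, -0.5]
grip_width: 0.179
grip_force: 78.1
```

>>> {"name": "servo_tool", "arguments": {"deltas": [[[0,0,0.03],[0,0,0],0],[[0,0,0.015],[0,0,0],0],[[0,0,0],[0,0,0],0]]}}

```text
time_s: 28.0
eef_pos: [501.0, 236.8, 71.3]
ee_rot: [-0.0, 0.763, 0.646, 0.0]
force: [1.0, 1.9, 0.5]
grip_width: 0.181
grip_force: 78.5
```

>>> {"name": "servo_tool", "arguments": {"deltas": [[[0,0,0.01],[0,0,0],0],[[0,0,0.0],[0,0,0],0],[[0,0,0],[0,0,0],0]]}}

```text
time_s: 28.3
eef_pos: [501.1, 236.9, 71.0]
ee_rot: [0.0, 0.763, 0.646, 0.0]
force: [-6.2, -0.7, 15.8]
grip_width: 0.182
grip_force: 80.4
```

>>> {"name": "servo_tool", "arguments": {"deltas": [[[0,0,0],[0,0,0],0.5],[[0,0,0],[0,0,0],0.5],[[0,0,0],[0,0,0],0.5],[[0,0,-0.13],[0,0,0],0.5],[[0,0,-0.2],[0,0,0],0.5],[[0,0,-0.2],[0,0,0],0.5],[[0,0,-0.12],[0,0,0],0.5],[[-0.22,0.0614,0],[0,0,0],0.5]]}}

```text
time_s: 29.1
eef_pos: [506.6, 194.0, 202.8]
ee_rot: [0.001, 0.762, 0.648, 0.003]
force: [1.2, -0.6, -1.6]
grip_width: 0.504
grip_force: 0.0
```

>>> {"name": "servo_tool", "arguments": {"deltas": [[[-0.22,0.0614,0],[0,0,0],0.5],[[-0.22,0.0614,0],[0,0,0],0.5],[[-0.22,0.0614,0],[0,0,0],0.5],[[-0.22,0.0614,0],[0,0,0],0.5],[[-0.22,0.0614,0],[0,0,0],0.5],[[-0.22,0.0614,0],[0,0,0],0.5],[[-0.22,0.0614,0],[0,0,0],0.5],[[-0.22,0.0614,0],[0,0,0],0.5]]}}

```text
time_s: 29.9
eef_pos: [544.2, -174.1, 199.2]
ee_rot: [-0.0, 0.764, 0.646, -0.0]
force: [1.3, 0.7, 0.1]
grip_width: 0.499
grip_force: 0.0
```

>>> {"name": "servo_tool", "arguments": {"deltas": [[[0,0,0],[0,0,-0.078],0.5],[[0,0,0],[0,0,-0.078],0.5],[[0,0,0],[0,0,-0.078],0.5],[[0,0,0],[0,0,0],0.5]]}}

```text
time_s: 30.3
eef_pos: [544.2, -172.3, 199.1]
ee_rot: [-0.0, 0.632, 0.775, -0.0]
force: [-0.4, 0.8, 0.8]
grip_width: 0.499
grip_force: 0.0
```

Run:
```python
from chk import *
C,im=snap("pics/w10.png"); go([544.1,-172.5,57],0.2)
heads(C,im,[(544.1,-172.5),(553.4,-216)])
```

```text
TCP [ 544.26 -172.16  199.08] yaw(y) 0.1983717462409649 delta [-0.   -0.    0.71] tilt [-0.  0. -1.]
 rz (units, about tool z) -0.0010365785374335718
exp (544.1, -172.5) px (325, 233) r 13.4 got [360.5 208.5] -> [ 563.59 -151.55]
exp (553.4, -216) px (326, 293) r 12.8 got [359.5 272.5] -> [ 572.99 -195.89]
```

Both heads appear shifted by about (+20,+20) mm, so the rack has probably been knocked. I'll take one look.

Run:
```python
from h import *
cv2.imwrite("pics/w10c.png",cv2.resize(cv2.imread("pics/w10.png")[90:370,190:540],None,fx=2,fy=2,interpolation=2))
```

```text
(no output)
```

View pics/w10c.png

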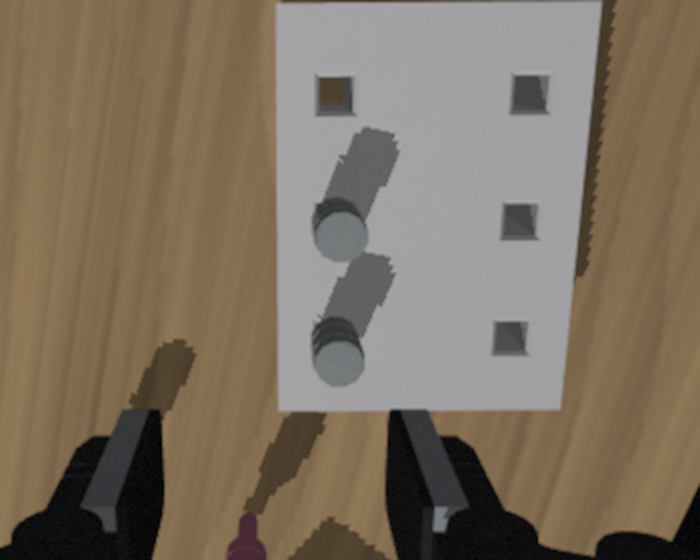

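The rack was knocked. The bolts are now at crop (340,236) and (338,360), and the empty mouths at (335,94), (530,94), (520,221) and (510,338). I'll refit the rack pose.

Run:
```python
from h import *
from scipy.optimize import least_squares
C=load("pics/w10.png")
U=np.array([(335,94),(530,94),(520,221),(510,338),(340,236),(338,360)])/2+[190,90]
Z=[50,50,50,50,78,78]; L=np.array([(-34,45),(34,45),(34,0),(34,-45),(-34,0),(-34,-45)])
P=np.array([w(C,u,z)[:2] for u,z in zip(U,Z)])
def m(q): c,s=np.cos(q[2]),np.sin(q[2]); return L@np.array([[c,s],[-s,c]])+q[:2]
r=least_squares(lambda q:(m(q)-P).ravel(),[597,-145,.2]); print(r.x);print(m(r.x)); print(m(r.x)-P)
go([564.2,-152.0,57],r.x[2])
```

```text
[ 596.33 -144.78    0.2 ]
[[ 554.08 -107.41]
 [ 620.74  -93.93]
 [ 629.65 -138.04]
 [ 638.57 -182.15]
 [ 563.   -151.52]
 [ 571.92 -195.62]]
[[ 0.3   0.55]
 [ 0.42  0.49]
 [-0.01  0.29]
 [-0.2   0.37]
 [-0.18 -0.23]
 [-0.32 -1.47]]
TCP [ 544.26 -172.16  199.08] yaw(y) 0.1983717462409649 delta [0.08 0.12 0.71] tilt [-0.  0. -1.]
 rz (units, about tool z) -0.0007339554294813198
```

>>> {"name": "servo_tool", "arguments": {"deltas": [[[0.082,0.1125,0],[0,0,0],0.5],[[0,0,0.2],[0,0,0],0.5],[[0,0,0.2],[0,0,0],0.5],[[0,0,0.2],[0,0,0],0.5],[[0,0,0.11],[0,0,0],0.5],[[0,0,0],[0,0,0],0.5],[[0,0,0],[0,0,0],0],[[0,0,0],[0,0,0],0]]}}

```text
time_s: 31.15
eef_pos: [564.0, -152.0, 59.3]
ee_rot: [0.001, 0.633, 0.774, 0.0]
force: [-2.8, 0.2, 10.9]
grip_width: 0.181
grip_force: 75.2
```

>>> {"name": "servo_tool", "arguments": {"deltas": [[[0,0,0],[0,0,0],0],[[0,0,0],[0,0,0],0],[[0,0,0],[0,0,0],0],[[0,0,-0.1],[0,0,0],0],[[0,0,-0.2],[0,0,0],0],[[0,0,-0.15],[0,0,0.078],0],[[0,0,-0.15],[0,0,0.078],0],[[0,0,0],[0,0,0.078],0]]}}

```text
time_s: 31.95
eef_pos: [564.8, -152.3, 182.7]
ee_rot: [0.004, 0.765, 0.644, 0.002]
force: [1.2, -1.1, -1.0]
grip_width: 0.177
grip_force: 78.2
```

>>> {"name": "servo_tool", "arguments": {"deltas": [[[0.183,-0.0033,0],[0,0,0],0],[[0.183,-0.0033,0],[0,0,0],0],[[0.183,-0.0033,0],[0,0,0],0],[[0.183,-0.0033,0],[0,0,0],0],[[0.183,-0.0033,0],[0,0,0],0],[[0.183,-0.0033,0],[0,0,0],0],[[0.183,-0.0033,0],[0,0,0],0],[[0.183,-0.0033,0],[0,0,0],0]]}}

```text
time_s: 32.75
eef_pos: [606.6, 139.6, 178.4]
ee_rot: [0.0, 0.764, 0.646, 0.001]
force: [0.3, 0.7, -0.6]
grip_width: 0.178
grip_force: 78.2
```

>>> {"name": "servo_tool", "arguments": {"deltas": [[[0,0,0.15],[0,0,0],0],[[0,0,0.1],[0,0,0],0],[[0,0,0],[0,0,0],0],[[0,0,0],[0,0,0],0]]}}

```text
time_s: 33.15
eef_pos: [606.9, 138.0, 128.6]
ee_rot: [0.0, 0.764, 0.646, 0.001]
force: [-0.4, -0.3, -0.9]
grip_width: 0.175
grip_force: 78.2
```

```bash
cat > al.py <<'E'
from h import *
def al(X,fn):
    C,im=snap(fn); go([*X,100],-0.167); R,t=pose()
    np.set_printoptions(precision=4,suppress=True); print("to hole (units):",R.T@(np.array([*X,t[2]])-t)/200)
    g=cv2.cvtColor(im,cv2.COLOR_BGR2GRAY)
    u,v=px(C,[*X,63]); a,b=int(u)-18,int(v)-18; p=g[b:b+36,a:a+36]
    m=(p<np.median(p)*0.75).astype(np.uint8); n,l,s,c=cv2.connectedComponentsWithStats(m)
    print("hole exp",u,v,[(c[i]+[a,b],s[i,4],w(C,c[i]+[a,b],63)[:2]) for i in range(1,n) if s[i,4]>60])
    u,v=px(C,t+R@[0,0,-24]); a,b=int(u)-60,int(v)-60; print("head exp",u,v)
    c=cv2.HoughCircles(cv2.GaussianBlur(g[b:b+120,a:a+120],(3,3),0),3,1,10,param1=80,param2=10,minRadius=20,maxRadius=30)
    print(c[0,:3]+[a,b,0] if c is not None else None)
E
python3 -c "
from al import al
al((606.5,137.7),'pics/w11.png')"
```

```text
TCP [607.17 137.92 129.16] yaw(y) -0.1668978616360657 delta [-0.   -0.    0.15] tilt [ 0.  0. -1.]
 rz (units, about tool z) 6.50233019978872e-05
to hole (units): [-0.0017 -0.0031 -0.    ]
hole exp 325.57445830850816 261.18251984302196 [(array([324.5363, 264.7049]), np.int32(427), array([605.6004, 135.789 ]))]
head exp 327.0343971594751 352.6283758426831
[[329.5 341.5  22.4]]
```

>>> {"name": "servo_tool", "arguments": {"deltas": [[[-0.003,-0.0035,0.1],[0,0,0],0],[[0,0,0.05],[0,0,0],0],[[0,0,0.03],[0,0,0],0],[[0,0,0],[0,0,0],0]]}}

```text
time_s: 33.6
eef_pos: [605.6, 137.5, 91.3]
ee_rot: [-0.0, 0.764, 0.646, -0.0]
force: [-0.3, -0.4, -0.4]
grip_width: 0.175
grip_force: 78.2
```

>>> {"name": "servo_tool", "arguments": {"deltas": [[[0,0,0.03],[0,0,0],0],[[0,0,0.02],[0,0,0],0],[[0,0,0],[0,0,0],0]]}}

```text
time_s: 33.9
eef_pos: [605.5, 137.6, 80.9]
ee_rot: [-0.0, 0.763, 0.646, -0.0]
force: [-0.5, 0.0, -0.7]
grip_width: 0.177
grip_force: 78.3
```

>>> {"name": "servo_tool", "arguments": {"deltas": [[[0,0,0.03],[0,0,0],0],[[0,0,0.015],[0,0,0],0],[[0,0,0],[0,0,0],0]]}}

```text
time_s: 34.2
eef_pos: [605.8, 137.6, 72.4]
ee_rot: [0.0, 0.763, 0.646, 0.0]
force: [-0.4, -0.2, 1.2]
grip_width: 0.174
grip_force: 78.5
```

>>> {"name": "servo_tool", "arguments": {"deltas": [[[0,0,0.01],[0,0,0],0],[[0,0,0],[0,0,0],0],[[0,0,0],[0,0,0],0]]}}

```text
time_s: 34.5
eef_pos: [605.9, 137.7, 72.3]
ee_rot: [0.0, 0.763, 0.646, 0.0]
force: [-6.8, -1.5, 15.0]
grip_width: 0.179
grip_force: 80.1
```

>>> {"name": "servo_tool", "arguments": {"deltas": [[[0,0,0],[0,0,0],0.5],[[0,0,0],[0,0,0],0.5],[[0,0,0],[0,0,0],0.5],[[0,0,-0.13],[0,0,0],0.5],[[0,0,-0.2],[0,0,0],0.5],[[0,0,-0.2],[0,0,0],0.5],[[0,0,-0.12],[0,0,0],0.5]]}}

```text
time_s: 35.2
eef_pos: [606.3, 137.6, 203.5]
ee_rot: [0.001, 0.763, 0.646, 0.001]
force: [-0.1, 0.8, 0.4]
grip_width: 0.498
grip_force: 0.0
```

>>> {"name": "servo_tool", "arguments": {"deltas": [[[-0.209,0.0137,0],[0,0,0],0.5],[[-0.209,0.0137,0],[0,0,0],0.5],[[-0.209,0.0137,0],[0,0,0],0.5],[[-0.209,0.0137,0],[0,0,0],0.5],[[-0.209,0.0137,0],[0,0,0],0.5],[[-0.209,0.0137,0],[0,0,0],0.5],[[-0.209,0.0137,0],[0,0,0],0.5],[[-0.209,0.0137,0],[0,0,0],0.5]]}}

```text
time_s: 36.0
eef_pos: [571.5, -197.5, 200.2]
ee_rot: [-0.0, 0.763, 0.646, 0.0]
force: [0.8, -1.0, -0.4]
grip_width: 0.498
grip_force: 0.0
```

>>> {"name": "servo_tool", "arguments": {"deltas": [[[0,0,0],[0,0,-0.078],0.5],[[0,0,0],[0,0,-0.078],0.5],[[0,0,0],[0,0,-0.078],0.5],[[0,0,0],[0,0,0],0.5]]}}

```text
time_s: 36.4
eef_pos: [571.8, -195.9, 200.1]
ee_rot: [-0.0, 0.632, 0.775, -0.0]
force: [-0.1, 0.0, -0.1]
grip_width: 0.501
grip_force: 0.0
```

Run:
```python
from chk import *
C,im=snap("pics/w12.png"); go([572,-195.3,57],0.2)
heads(C,im,[(572,-195.3)])
```

```text
TCP [ 571.85 -195.82  200.16] yaw(y) 0.1984330723914424 delta [0.   0.   0.72] tilt [-0.  0. -1.]
 rz (units, about tool z) -0.0009975370974764817
exp (572, -195.3) px (326, 231) r 13.3 got [327.5 228.5] -> [ 572.61 -193.27]
```

>>> {"name": "servo_tool", "arguments": {"deltas": [[[0.007,0.002,0.2],[0,0,0],0.5],[[0,0,0.2],[0,0,0],0.5],[[0,0,0.2],[0,0,0],0.5],[[0,0,0.12],[0,0,0],0.5],[[0,0,0],[0,0,0],0.5],[[0,0,0],[0,0,0],0],[[0,0,0],[0,0,0],0],[[0,0,0],[0,0,0],0]]}}

```text
time_s: 37.25
eef_pos: [573.0, -194.9, 58.5]
ee_rot: [0.002, 0.633, 0.774, 0.0]
force: [-0.2, 0.3, 6.9]
grip_width: 0.176
grip_force: 78.1
```

>>> {"name": "servo_tool", "arguments": {"deltas": [[[0,0,0],[0,0,0],0],[[0,0,0],[0,0,0],0],[[0,0,-0.1],[0,0,0],0],[[0,0,-0.2],[0,0,0],0],[[0,0,-0.15],[0,0,0.078],0],[[0,0,-0.15],[0,0,0.078],0],[[0,0,0],[0,0,0.078],0],[[0,0,0],[0,0,0],0]]}}

```text
time_s: 38.05
eef_pos: [572.2, -194.5, 177.8]
ee_rot: [0.001, 0.764, 0.645, 0.0]
force: [-0.5, -0.0, -0.9]
grip_width: 0.173
grip_force: 78.2
```

>>> {"name": "servo_tool", "arguments": {"deltas": [[[0.208,-0.0509,0],[0,0,0],0],[[0.208,-0.0509,0],[0,0,0],0],[[0.208,-0.0509,0],[0,0,0],0],[[0.208,-0.0509,0],[0,0,0],0],[[0.208,-0.0509,0],[0,0,0],0],[[0.208,-0.0509,0],[0,0,0],0],[[0.208,-0.0509,0],[0,0,0],0],[[0.208,-0.0509,0],[0,0,0],0]]}}

```text
time_s: 38.85
eef_pos: [546.1, 149.0, 176.1]
ee_rot: [-0.0, 0.762, 0.647, -0.0]
force: [0.6, 0.0, -0.3]
grip_width: 0.176
grip_force: 78.2
```

>>> {"name": "servo_tool", "arguments": {"deltas": [[[0,0,0.15],[0,0,0],0],[[0,0,0.1],[0,0,0],0],[[0,0,0],[0,0,0],0],[[0,0,0],[0,0,0],0]]}}

```text
time_s: 39.25
eef_pos: [546.9, 147.2, 126.8]
ee_rot: [-0.0, 0.763, 0.646, -0.0]
force: [0.5, 0.5, -0.1]
grip_width: 0.175
grip_force: 78.3
```

```bash
python3 -c "
from al import *
al((547.3,147.5),'pics/w13.png')
im=cv2.imread('pics/w13.png'); g=(255*(im/255)**0.6).astype(np.uint8)
cv2.imwrite('pics/w13c.png',cv2.resize(g[140:440,130:530],None,fx=1.9,fy=1.9,interpolation=2))"
```

```text
TCP [547.31 147.13 127.41] yaw(y) -0.16555962200913046 delta [ 0.   -0.    0.14] tilt [ 0.  0. -1.]
 rz (units, about tool z) 0.0009169731086706797
to hole (units): [ 0.0018 -0.0004  0.    ]
hole exp 326.9500631973156 261.06901078578545 [(array([325.6376, 261.2051]), np.int32(356), array([546.5905, 147.5404]))]
head exp 327.2909882735914 352.7751674564676
[[328.5 346.5  23.5]
 [377.5 360.5  29.3]
 [284.5 324.5  21.2]]
```

View pics/w13c.png

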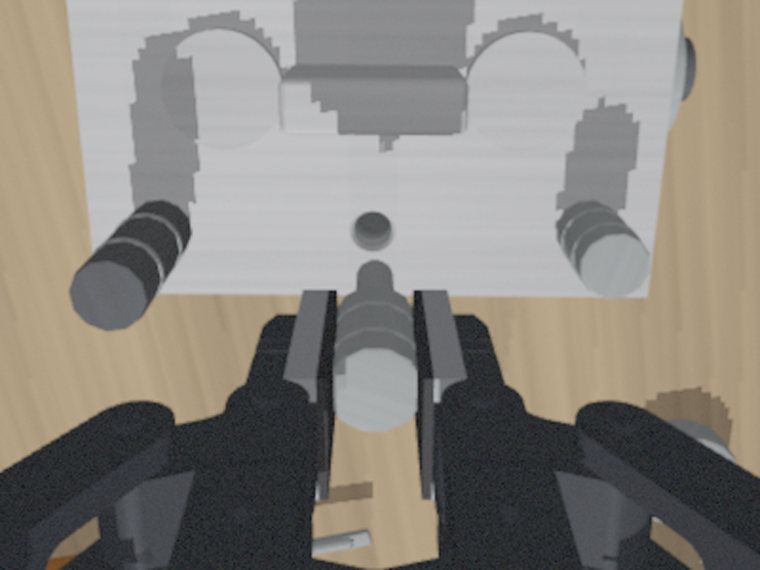

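The crop shows the last bolt lined up with hole 2 at (373,231), with the drift and the hole-4 bolt seated on either side of it.

>>> {"name": "servo_tool", "arguments": {"deltas": [[[0.002,-0.002,0.1],[0,0,0],0],[[0,0,0.05],[0,0,0],0],[[0,0,0.03],[0,0,0],0],[[0,0,0],[0,0,0],0]]}}

```text
time_s: 39.7
eef_pos: [546.4, 147.6, 90.2]
ee_rot: [-0.0, 0.763, 0.646, -0.0]
force: [0.4, -0.2, -0.5]
grip_width: 0.172
grip_force: 78.3
```

>>> {"name": "servo_tool", "arguments": {"deltas": [[[0,0,0.03],[0,0,0],0],[[0,0,0.02],[0,0,0],0],[[0,0,0],[0,0,0],0]]}}

```text
time_s: 40.0
eef_pos: [546.4, 147.8, 80.1]
ee_rot: [-0.0, 0.763, 0.646, -0.0]
force: [0.5, 0.3, -0.8]
grip_width: 0.177
grip_force: 78.2
```

>>> {"name": "servo_tool", "arguments": {"deltas": [[[0,0,0.03],[0,0,0],0],[[0,0,0.015],[0,0,0],0],[[0,0,0],[0,0,0],0]]}}

```text
time_s: 40.3
eef_pos: [546.5, 147.9, 71.6]
ee_rot: [0.0, 0.763, 0.646, 0.0]
force: [-1.4, 0.4, 2.7]
grip_width: 0.176
grip_force: 78.6
```

>>> {"name": "servo_tool", "arguments": {"deltas": [[[0,0,0.01],[0,0,0],0],[[0,0,0],[0,0,0],0],[[0,0,0],[0,0,0],0]]}}

```text
time_s: 40.6
eef_pos: [546.7, 147.9, 71.4]
ee_rot: [0.0, 0.763, 0.646, 0.0]
force: [-7.0, -0.4, 19.1]
grip_width: 0.175
grip_force: 80.4
```

>>> {"name": "servo_tool", "arguments": {"deltas": [[[0,0,0],[0,0,0],0.5],[[0,0,0],[0,0,0],0.5],[[0,0,0],[0,0,0],0.5],[[0,0,-0.13],[0,0,0],0.5],[[0,0,-0.2],[0,0,0],0.5],[[0,0,-0.2],[0,0,0],0.5],[[0,0,-0.12],[0,0,0],0.5],[[0,0,0],[0,0,0],0.5]]}}

```text
time_s: 41.4
eef_pos: [547.8, 147.9, 202.7]
ee_rot: [0.002, 0.763, 0.646, 0.003]
force: [-0.8, -0.3, -1.1]
grip_width: 0.497
grip_force: 0.0
```

>>> {"name": "servo_tool", "arguments": {"deltas": [[[0,-0.148,0],[0,0,0],0.5],[[0,-0.148,0],[0,0,0],0.5],[[0,0,0],[0,0,0],0.5]]}}

```text
time_s: 41.7
eef_pos: [485.3, 158.2, 198.4]
ee_rot: [-0.001, 0.763, 0.646, -0.001]
force: [-0.2, 0.6, 0.3]
grip_width: 0.503
grip_force: 0.0
```

Run:
```python
from h import *
C,im=snap("pics/w14.png"); S=optics.capture("scene"); cv2.imwrite("pics/scene1.png",S)
np.set_printoptions(precision=4); go([488.3,157.4,74],-0.167)
a=cv2.resize(S[160:300,360:520],None,fx=4,fy=4,interpolation=2)
cv2.imwrite("pics/v14.png",a)
```

```text
TCP [488.0061 157.5898 198.8753] yaw(y) -0.16620292576881632 delta [-0.0006  0.002   0.6244] tilt [-0.0006 -0.0001 -1.    ]
 rz (units, about tool z) 0.0005074332156162977
```

View pics/v14.png

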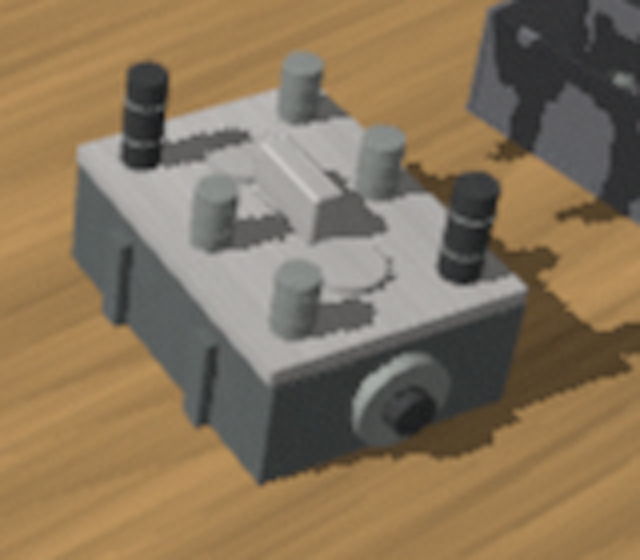

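The crop shows all four bolts and both drifts flush on a flat, aligned cover. Now I'll pull the first drift, the one in hole 0.

>>> {"name": "servo_tool", "arguments": {"deltas": [[[0,0.002,0.2],[0,0,0],0.5],[[0,0,0.2],[0,0,0],0.5],[[0,0,0.2],[0,0,0],0.5],[[0,0,0.024],[0,0,0],0.5],[[0,0,0],[0,0,0],0.5],[[0,0,0],[0,0,0],0],[[0,0,0],[0,0,0],0],[[0,0,0],[0,0,0],0]]}}

```text
time_s: 42.6
eef_pos: [489.1, 157.6, 76.5]
ee_rot: [0.001, 0.763, 0.646, 0.001]
force: [-4.1, -0.3, 6.6]
grip_width: 0.186
grip_force: 77.7
```

>>> {"name": "servo_tool", "arguments": {"deltas": [[[0,0,0],[0,0,0],0],[[0,0,0],[0,0,0],0],[[0,0,-0.03],[0,0,0],0],[[0,0,-0.05],[0,0,0],0],[[0,0,-0.1],[0,0,0],0],[[0,0,-0.15],[0,0,0],0],[[0,0,-0.2],[0,0,0],0],[[0,0,-0.12],[0,0,0],0]]}}

```text
time_s: 43.4
eef_pos: [489.2, 157.6, 208.6]
ee_rot: [0.001, 0.763, 0.646, 0.002]
force: [0.3, -0.8, -1.4]
grip_width: 0.186
grip_force: 77.9
```

>>> {"name": "servo_tool", "arguments": {"deltas": [[[-0.1787,0.0777,0],[0,0,0],0],[[-0.1787,0.0777,0],[0,0,0],0],[[-0.1787,0.0777,0],[0,0,0],0],[[-0.1787,0.0777,0],[0,0,0],0],[[-0.1787,0.0777,0],[0,0,0],0],[[-0.1787,0.0777,0],[0,0,0],0],[[-0.1787,0.0777,0],[0,0,0],0]]}}

```text
time_s: 44.1
eef_pos: [554.6, -108.9, 206.0]
ee_rot: [0.001, 0.763, 0.646, 0.0]
force: [-0.1, 0.2, -0.9]
grip_width: 0.191
grip_force: 77.9
```

>>> {"name": "servo_tool", "arguments": {"deltas": [[[0,0,0],[0,0,-0.078],0],[[0,0,0],[0,0,-0.078],0],[[0,0,0],[0,0,-0.078],0],[[0,0,0.1],[0,0,0],0],[[0,0,0.1],[0,0,0],0],[[0,0,0.07],[0,0,0],0],[[0,0,0],[0,0,0],0],[[0,0,0],[0,0,0],0]]}}

```text
time_s: 44.9
eef_pos: [554.7, -107.4, 151.8]
ee_rot: [0.001, 0.633, 0.775, 0.0]
force: [0.1, -0.1, -0.5]
grip_width: 0.188
grip_force: 78.0
```

```bash
cat > rk.py <<'E'
from h import *
def rk(X,fn,tip):
    C,im=snap(fn); R,t=pose(); g=cv2.cvtColor(im,cv2.COLOR_BGR2GRAY)
    np.set_printoptions(precision=4,suppress=True); go([*X,t[2]],.2)
    u,v=px(C,[*X,50]); print("tip pred",px(C,t+R@[0,0,tip]),"hole exp",u,v)
    a,b=int(u)-35,int(v)-35; p=g[b:b+70,a:a+70]; m=(p<125).astype(np.uint8)
    n,l,s,c=cv2.connectedComponentsWithStats(m)
    for i in range(1,n):
        if s[i,4]>80: q=s[i,:2]+s[i,2:4]/2+[a,b]; print(s[i],q,w(C,q,50)[:2])
    cv2.imwrite(fn.replace(".png","c.png"),cv2.resize(im[100:400,170:570],None,fx=1.9,fy=1.9,interpolation=2))
E
python3 -c "
from rk import rk
rk((554.1,-107.4),'pics/w15.png',57)"
```

```text
TCP [ 554.8432 -107.455   152.1111] yaw(y) 0.20104370778422773 delta [ 0.001  -0.0036 -0.    ] tilt [ 0.002  -0.0008 -1.    ]
 rz (units, about tool z) 0.0006644450120133739
tip pred [325.6747 266.1397] hole exp 324.4082686123003 240.46749825750229
[ 24  27  22  20 403] [324. 242.] [ 554.0467 -108.4381]
[ 29  56  14  14 134] [325. 268.] [ 558.103  -125.4111]
```

>>> {"name": "servo_tool", "arguments": {"deltas": [[[-0.001,-0.004,0.1],[0,0,0],0],[[0,0,0.1],[0,0,0],0],[[0,0,0.1],[0,0,0],0],[[0,0,0],[0,0,0],0]]}}

```text
time_s: 45.35
eef_pos: [552.9, -107.3, 89.5]
ee_rot: [-0.001, 0.633, 0.774, -0.0]
force: [-0.2, -0.3, 0.0]
grip_width: 0.187
grip_force: 78.0
```

>>> {"name": "servo_tool", "arguments": {"deltas": [[[0,0,0.05],[0,0,0],0],[[0,0,0.05],[0,0,0],0],[[0,0,0.02],[0,0,0],0],[[0,0,0],[0,0,0],0]]}}

```text
time_s: 45.75
eef_pos: [553.4, -107.5, 66.2]
ee_rot: [-0.0, 0.633, 0.775, -0.0]
force: [-0.2, 0.5, -1.5]
grip_width: 0.189
grip_force: 78.0
```

>>> {"name": "servo_tool", "arguments": {"deltas": [[[0,0,0.02],[0,0,0],0],[[0,0,0],[0,0,0],0],[[0,0,0],[0,0,0],0]]}}

```text
time_s: 46.05
eef_pos: [554.1, -107.8, 63.6]
ee_rot: [0.001, 0.633, 0.775, 0.0]
force: [-0.9, -1.3, 5.1]
grip_width: 0.187
grip_force: 78.8
```

>>> {"name": "servo_tool", "arguments": {"deltas": [[[0,0,0],[0,0,0],0.5],[[0,0,0],[0,0,0],0.5],[[0,0,0],[0,0,0],0.5],[[0,0,-0.1],[0,0,0],0.5],[[0,0,-0.2],[0,0,0],0.5],[[0,0,-0.2],[0,0,0.078],0.5],[[0,0,-0.2],[0,0,0.078],0.5],[[0,0,0],[0,0,0.078],0.5]]}}

```text
time_s: 46.85
eef_pos: [555.5, -108.3, 208.2]
ee_rot: [0.004, 0.765, 0.644, 0.002]
force: [0.0, 0.4, -1.0]
grip_width: 0.502
grip_force: 0.0
```

>>> {"name": "servo_tool", "arguments": {"deltas": [[[0.207,0.0066,0],[0,0,0],0.5],[[0.207,0.0066,0],[0,0,0],0.5],[[0.207,0.0066,0],[0,0,0],0.5],[[0.207,0.0066,0],[0,0,0],0.5],[[0.207,0.0066,0],[0,0,0],0.5],[[0.207,0.0066,0],[0,0,0],0.5],[[0.207,0.0066,0],[0,0,0],0.5],[[0.207,0.0066,0],[0,0,0],0.5]]}}

```text
time_s: 47.65
eef_pos: [618.9, 219.0, 202.4]
ee_rot: [-0.0, 0.763, 0.646, -0.0]
force: [0.7, -0.8, 0.2]
grip_width: 0.5
grip_force: 0.0
```

>>> {"name": "servo_tool", "arguments": {"deltas": [[[0,0,0],[0,0,0],0.5],[[0,0,0],[0,0,0],0.5]]}}

```text
time_s: 47.85
eef_pos: [618.7, 217.8, 202.0]
ee_rot: [-0.0, 0.763, 0.646, -0.0]
force: [0.5, -0.6, -0.7]
grip_width: 0.497
grip_force: 0.0
```

>>> {"name": "servo_tool", "arguments": {"deltas": [[[-0.005,0.003,0.2],[0,0,0],0.5],[[0,0,0.2],[0,0,0],0.5],[[0,0,0.2],[0,0,0],0.5],[[0,0,0.035],[0,0,0],0.5],[[0,0,0],[0,0,0],0.5],[[0,0,0],[0,0,0],0],[[0,0,0],[0,0,0],0],[[0,0,0],[0,0,0],0]]}}

```text
time_s: 48.65
eef_pos: [620.2, 216.2, 78.3]
ee_rot: [0.001, 0.763, 0.646, 0.001]
force: [-2.0, -0.4, 5.7]
grip_width: 0.188
grip_force: 77.8
```

>>> {"name": "servo_tool", "arguments": {"deltas": [[[0,0,0],[0,0,0],0],[[0,0,0],[0,0,0],0],[[0,0,-0.03],[0,0,0],0],[[0,0,-0.05],[0,0,0],0],[[0,0,-0.1],[0,0,0],0],[[0,0,-0.15],[0,0,0],0],[[0,0,-0.2],[0,0,0],0],[[0,0,-0.12],[0,0,0],0]]}}

```text
time_s: 49.45
eef_pos: [619.8, 216.4, 210.2]
ee_rot: [0.001, 0.763, 0.646, 0.002]
force: [0.5, 0.9, -1.2]
grip_width: 0.191
grip_force: 78.1
```

>>> {"name": "servo_tool", "arguments": {"deltas": [[[-0.2174,0.0431,0],[0,0,0],0],[[-0.2174,0.0431,0],[0,0,0],0],[[-0.2174,0.0431,0],[0,0,0],0],[[-0.2174,0.0431,0],[0,0,0],0],[[-0.2174,0.0431,0],[0,0,0],0],[[-0.2174,0.0431,0],[0,0,0],0],[[-0.2174,0.0431,0],[0,0,0],0],[[-0.2174,0.0431,0],[0,0,0],0]]}}

```text
time_s: 50.25
eef_pos: [629.5, -140.0, 207.0]
ee_rot: [0.001, 0.763, 0.646, 0.0]
force: [0.0, 0.8, -1.2]
grip_width: 0.184
grip_force: 78.2
```

>>> {"name": "servo_tool", "arguments": {"deltas": [[[0,0,0],[0,0,-0.078],0],[[0,0,0],[0,0,-0.078],0],[[0,0,0],[0,0,-0.078],0],[[0,0,0.1],[0,0,0],0],[[0,0,0.1],[0,0,0],0],[[0,0,0.07],[0,0,0],0],[[0,0,0],[0,0,0],0],[[0,0,0],[0,0,0],0]]}}

```text
time_s: 51.05
eef_pos: [630.0, -138.4, 152.6]
ee_rot: [0.001, 0.633, 0.775, 0.0]
force: [0.6, 0.1, -0.3]
grip_width: 0.189
grip_force: 78.2
```

```bash
python3 -c "
from rk import rk
rk((629.6,-138.0),'pics/w16.png',57)"
```

```text
TCP [ 630.1324 -138.4556  152.9652] yaw(y) 0.2010971215507753 delta [ 0.0028 -0.0022 -0.    ] tilt [ 0.0018 -0.0008 -1.    ]
 rz (units, about tool z) 0.0006984492719141702
tip pred [325.6369 266.1465] hole exp 324.86900346340377 239.55317340676237
[ 25  26  22  20 397] [325. 240.] [ 629.7388 -138.2718]
[ 29  55  16  15 153] [326.  266.5] [ 633.8763 -155.5795]
```

>>> {"name": "servo_tool", "arguments": {"deltas": [[[0,-0.002,0.1],[0,0,0],0],[[0,0,0.1],[0,0,0],0],[[0,0,0.1],[0,0,0],0],[[0,0,0],[0,0,0],0]]}}

```text
time_s: 51.5
eef_pos: [628.5, -138.0, 90.1]
ee_rot: [-0.002, 0.633, 0.775, -0.0]
force: [-0.9, 0.0, -0.7]
grip_width: 0.184
grip_force: 78.2
```

>>> {"name": "servo_tool", "arguments": {"deltas": [[[0,0,0.05],[0,0,0],0],[[0,0,0.05],[0,0,0],0],[[0,0,0.012],[0,0,0],0],[[0,0,0],[0,0,0],0]]}}

```text
time_s: 51.9
eef_pos: [629.2, -138.3, 69.1]
ee_rot: [-0.0, 0.633, 0.775, -0.0]
force: [0.8, -1.3, -0.7]
grip_width: 0.19
grip_force: 78.2
```

>>> {"name": "servo_tool", "arguments": {"deltas": [[[0,0,0.02],[0,0,0],0],[[0,0,0],[0,0,0],0],[[0,0,0],[0,0,0],0]]}}

```text
time_s: 52.2
eef_pos: [629.4, -138.4, 65.5]
ee_rot: [0.0, 0.633, 0.775, 0.0]
force: [-0.4, -0.7, 0.6]
grip_width: 0.185
grip_force: 78.9
```

Release, lift, back away to the side, and take the final look.

>>> {"name": "servo_tool", "arguments": {"deltas": [[[0,0,0.004],[0,0,0],0],[[0,0,0],[0,0,0],0.5],[[0,0,0],[0,0,0],0.5],[[0,0,0],[0,0,0],0.5],[[0,0,-0.1],[0,0,0],0.5],[[0,0,-0.2],[0,0,0],0.5],[[0,0,-0.2],[0,0,0],0.5],[[0,0,-0.2],[0,0,0],0.5]]}}

```text
time_s: 53.0
eef_pos: [629.1, -138.2, 205.9]
ee_rot: [-0.0, 0.633, 0.775, -0.0]
force: [0.7, 0.2, 0.1]
grip_width: 0.502
grip_force: 0.0
```

>>> {"name": "servo_tool", "arguments": {"deltas": [[[0,-0.2,0],[0,0,0],0.5],[[0,-0.2,0],[0,0,0],0.5],[[0,-0.2,0],[0,0,0],0.5],[[0,-0.2,0],[0,0,0],0.5],[[0,-0.2,0],[0,0,0],0.5],[[0,0,0],[0,0,0],0.5],[[0,0,0],[0,0,0],0.5]]}}

```text
time_s: 53.7
eef_pos: [433.3, -178.6, 204.9]
ee_rot: [0.001, 0.633, 0.774, 0.0]
force: [0.3, -0.1, 0.5]
grip_width: 0.499
grip_force: 0.0
```

Run:
```python
from h import *
S=optics.capture("scene"); T=optics.capture("top")
a=cv2.resize(S[160:400,180:520],None,fx=2.2,fy=1.25*1.76/1.0*0.75,interpolation=2)
b=cv2.resize(T[175:290,165:445],(748,200),interpolation=2)
a=cv2.resize(S[160:400,180:520],(540,381)); b=cv2.resize(T[175:285,165:445],(540,212))
cv2.imwrite("pics/fin.png",np.vstack([a,b]))
C=cam("top"); print(px(C,[553.8,187,63]))
```

```text
[210.32 235.23]
```

View pics/fin.png

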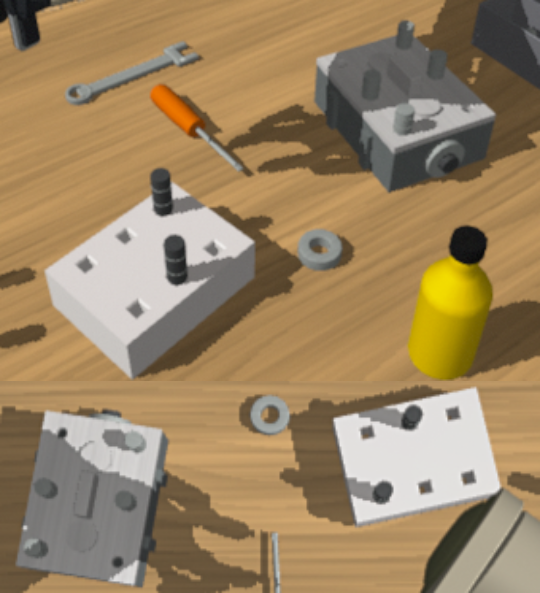

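The final view shows both drifts seated in rack holes, four bolts seated in the flat, aligned cover, and the bearing and screwdriver in place. I'll hand in.

```bash
python3 -c "
from rig import ctrl
print(ctrl.finish_job())"
```

```text
the job is handed in; nothing more can be done
None
```

I handed the job in at about 54 s: four bolts are home through cover and case, both drift pins stand home in the rack, and the cover is flat and lined up. The bearing and screwdriver were not touched. This rests on contact forces and the final camera view, since the hand-in returned no verdict.

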